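# Load the curing box and lock its lid

## Robot

A 6-joint arm with a two-finger parallel gripper is mounted at the origin on a cart in front of the work surface, level with it; the furniture and walls round the work are solid. World frame = base frame: x ahead of the robot, y to its left, z up, the work surface at z = 0. Lengths are in m, angles in rad, forces in N, time in s.
With the tool pointing down it reaches from about 0.325 to 0.775 m from the base axis. Payload 9.3 kg.
Tool frame: the origin (TCP) lies at the very end of the fingers, on their centre line; the grasp point (between the pads) lies 19 mm behind it; x points along the fingers, z is the direction in which the jaws open and shut, and the axes are right-handed (so a half turn about x gives the same grasp; the last joint's range is limited). The gripper opens to 85 mm and grips with 20 to 120 N. Pads are 22 mm wide; open, the fingers measure 114 mm over their backs; the gripper's body (76 mm by 85 mm) begins 54 mm behind the grasp point. The pads swing forward as they close: fully open they stand 13 mm farther back than shut.
Start: joints at [1.031, 0.259, 0.021, 1.334, 0, 1.418], TCP at [0.207, 0.509, 0.194] pointing down, gripper open.
Joint ranges: [-3.04, 3.04], [-0.91, 1.82], [-1.04, 1.36], [-1.92, 1.95], [-1.52, 1.45], [-3.14, 3.14]. Speed limits (rad/s): [2.22, 2.22, 2.79, 3.14, 3.14, 3.14].

## Interface

Orientations are given as a unit quaternion [x, y, z, w].
In Python, from plant import * gives the robot as it stands.
- The arm moves only by the tool play_rows, never from a script. Its argument "steps" is a list of rows, each a list of 3 entries, a list of its own where there are three numbers: the turn, a rotation vector about the tool's x, y, z in rad, then the shift along the tool's x, y, z in m, then the finger opening in m, from 0 to 0.0854. In form: [[[ax, ay, az], [tx, ty, tz], jaw], ...]. A call has 1 to 10 rows; each row is the pose to reach, as a shift and turn from the pose measured when the call began, along the tool's axes at that moment; what a row does not reach only later rows make up. A row lasts 1/12 s, in which the tool goes at most 41.7 mm and 7.16 degrees, less where a joint would pass 70% of its speed; a pose out of reach is approached as far as the arm can. A call with a gripper value outside its range is refused whole. The fingers move at their own pace and stop on an object; the grip force is fixed at half the most. Time passes only in rows, so rows that repeat a pose let the fingers close. It gives the time, the measured TCP pose, the force and the opening at its end, in the units of the state.
- state(): the state, without advancing time (a new reading comes with each control period).
- grab_frame(name): name is "scene" or "top"; returns a dict with "image" (384x512x3 uint8, red, green, blue), "mtx" (3x3 intrinsics, pixels), "R" (3x3) and "t" (3): a world point X has camera coordinates R X + t. Camera axes: x right, y down, z forward; pixel columns grow to the right and rows downward; lengths in m; the calibration is good to about 2 mm. A picture is of the moment at which its call begins. There is no depth.
- sign_off(): hands the job in, once; it reports no verdict.
The state is a dict: "clock": time; "joint_pos": joint angles; "dq": joint speeds; "joint_torque": joint torques, N m; "tool_pos": TCP position; "orientation": TCP orientation; "wrist_force": force on the tool from outside, world axes, zero at the start; "wrist_torque": the same for the moment, N m; "finger_gap": finger opening in m.
Only numpy, scipy, OpenCV 4.12 (cv2) and the standard library are available. Lean on these libraries where they do the work, as an engineer would, in place of code of your own. Each camera call takes 0.05 s, during which the arm holds its last target. There are 200 camera calls.

## Task

Put the tray of potting cases into the open curing box: carry it level by its handle so that no case falls out, and set it gently flat on the box floor. Then let go of it, swing the lid shut, and lock the lid by pushing the quarter-turn stud in and, while it is held in, turning it clockwise a full quarter turn. Leave the cup, the tape roll and the side cutters where they are.

Things in the scene. Friction and masses are not known exactly. Their poses are not given: they have to be found in the camera images.
- tray_handle (a point): Centre of the blue grip of the carrying tray: a flat-sided bar 56 mm long (along the tray's x), 14 mm thick (y), 18 mm high, on two thin posts, centred over the tray, 64 mm above its underside. Axes are the tray's, z up. Below the bar is free space down to the cases, whose tops are 31 mm above the tray's underside.
- tray: Open aluminium tray, 112 mm (its x) by 200 mm (its y), walls 22 mm high, about 0.35 kg empty, split in two halves by a low partition along x under the grip. Origin at the centre of its underside, z up. It may go into the box either way round.
- case_1: One of four open black potting cases loose in the tray, 34 mm (its x) x 62 mm (its y) x 28 mm high; origin at the centre of its underside. Two lie side by side in each half of the tray, with a little play. Not to be handled.
- case_2: One of four open black potting cases loose in the tray, 34 mm (its x) x 62 mm (its y) x 28 mm high; origin at the centre of its underside. Two lie side by side in each half of the tray, with a little play. Not to be handled.
- case_3: One of four open black potting cases loose in the tray, 34 mm (its x) x 62 mm (its y) x 28 mm high; origin at the centre of its underside. Two lie side by side in each half of the tray, with a little play. Not to be handled.
- case_4: One of four open black potting cases loose in the tray, 34 mm (its x) x 62 mm (its y) x 28 mm high; origin at the centre of its underside. Two lie side by side in each half of the tray, with a little play. Not to be handled.
- curing_box: Grey sheet-metal box, fixed, origin under its middle on the bench; x to its back, y to its left, z up. Outside 160 mm deep (x), 226 mm wide (y). Its rim slopes up 25 degrees, from 40 mm above the bench at the front to 115 mm at the back; hinged to the back rim is the lid.
- bay_floor (a point): Where the middle of the tray's underside belongs, on the box's inner floor, 9 mm above the bench; axes as the box. Inner walls lie at x = -79 and +69 mm, y = -107 and +107 mm of it: the tray goes in from straight above, its long side across the box. A 30 mm wide keeper bracket at the middle of the front wall reaches in to x = -70 mm, 57 mm above the bench.
- lid (a joint): Angle of the white lid about its hinge on the back rim (rad): 0 shut (lying on the rim, 25 degrees from level), grows as it opens up and back; 2.0 upright, starts at 1.95 to 2.08, stop at 2.2. Needs under 2 N at its free edge. Near upright it stays where it is left; swung forward below about 1.0 it sinks shut by itself in a few seconds.
- lid_hinge (a point): Middle of the lid's hinge line. Axes turn with the lid: y along the hinge to the box's left, -x from the hinge to the free edge, z out of its outer face. The lid is a folded pan 177 mm (x) by 226 mm (y); its flat outer face is at z = 30 mm, its skirt reaches down to z = 0.
- lid_edge (a point): Middle of the lid's free (front) edge at its outer face, 177 mm from the hinge along the lid's -x and 30 mm along its z; axes as lid_hinge. While the lid is open its outer face looks backward, away from the robot.
- stud_grip (a point): Centre of the stud's black bar grip, on its axis; bar 60 mm long (its y), 12 mm thick (its x), 22 mm high; gap of 18 mm below it to the lid's face when out. It stands midway across the lid, 37 mm from the free edge. z points out along the axis, leaning 25 degrees from vertical to the box's front when the lid is shut. The bar lies across the lid at turn 0 and points to the front when locked.
- stud_push (a joint): How far the stud is pushed in (m): 0 out, 0.008 fully in, against a spring of 3.6 N rising to 8.4 N. Pushed in less than about 3.5 mm it cannot be turned home: its cam meets the side of the keeper part-way. Locked and let go, the spring draws the cam up against the keeper and the stud stays about 0.003 in.
- stud_turn (a joint): Angle of the stud (rad): 0 open, 1.571 (a quarter turn, at a stop) locked; grows clockwise seen from outside the lid, facing it. Starts between 0 and 0.35, stays where it is left, takes little torque.
- cup: White enamel cup with a blue rim, 75 mm across and 96 mm high, to the left of the box; origin at the centre of its foot. Leave alone.
- tape_roll: Black roll of tape lying flat, 91 mm across, 18 mm high, behind the tray; origin at the centre of its underside. Leave alone.
- side_cutters: Side cutters with red handles lying flat, 55 x 165 x 13 mm (long side along y), to the right of the tray; origin at the centre of the underside. Leave alone.

How it is judged:
On the way, in this order (a step that is already met when the one before it is completed fails the run):
1. the tray is lifted clear of the bench with all four cases in it (height (world z) of tray above 0.04 m and x of case_1 in the frame of tray between -0.05 and 0.05 m and y of case_1 in the frame of tray between -0.095 and 0.095 m and z of case_1 in the frame of tray between -0.002 and 0.012 m and x of case_2 in the frame of tray between -0.05 and 0.05 m and y of case_2 in the frame of tray between -0.095 and 0.095 m and z of case_2 in the frame of tray between -0.002 and 0.012 m and x of case_3 in the frame of tray between -0.05 and 0.05 m and y of case_3 in the frame of tray between -0.095 and 0.095 m and z of case_3 in the frame of tray between -0.002 and 0.012 m and x of case_4 in the frame of tray between -0.05 and 0.05 m and y of case_4 in the frame of tray between -0.095 and 0.095 m and z of case_4 in the frame of tray between -0.002 and 0.012 m), for 0.2 s.
2. the tray stands flat on the box floor, let go, with all four cases in it (x of tray_handle in the frame of bay_floor between -0.025 and 0.025 m and y of tray_handle in the frame of bay_floor between -0.016 and 0.016 m and z of tray_handle in the frame of bay_floor below 0.07 m and angle between tray's own z axis and vertical below 0.06 rad and x of case_1 in the frame of tray between -0.05 and 0.05 m and y of case_1 in the frame of tray between -0.095 and 0.095 m and z of case_1 in the frame of tray between -0.002 and 0.012 m and x of case_2 in the frame of tray between -0.05 and 0.05 m and y of case_2 in the frame of tray between -0.095 and 0.095 m and z of case_2 in the frame of tray between -0.002 and 0.012 m and x of case_3 in the frame of tray between -0.05 and 0.05 m and y of case_3 in the frame of tray between -0.095 and 0.095 m and z of case_3 in the frame of tray between -0.002 and 0.012 m and x of case_4 in the frame of tray between -0.05 and 0.05 m and y of case_4 in the frame of tray between -0.095 and 0.095 m and z of case_4 in the frame of tray between -0.002 and 0.012 m and contact force between the fingers and tray below 0.1 N and linear speed of tray below 0.02 m/s), for 0.2 s.
3. the lid is shut (value of joint lid below 0.04 rad), for 0.2 s.
4. the stud is pushed in with the lid shut (value of joint lid below 0.04 rad and value of joint stud_push above 0.0035 m), for 0.1 s.
At the end, for the whole second after the job is handed in: Tray flat on the box floor (middle within 25 mm fore-and-aft and 16 mm sideways of the marked point, tilt under 3.4 degrees), all four cases flat in it, lid shut (under 0.04 rad), stud turned past 1.35 rad and held 1.5 to 5.5 mm in by its cam under the keeper (x of tray_handle in the frame of bay_floor between -0.025 and 0.025 m and y of tray_handle in the frame of bay_floor between -0.016 and 0.016 m and z of tray_handle in the frame of bay_floor below 0.07 m and angle between tray's own z axis and vertical below 0.06 rad and x of case_1 in the frame of tray between -0.05 and 0.05 m and y of case_1 in the frame of tray between -0.095 and 0.095 m and z of case_1 in the frame of tray between -0.002 and 0.012 m and x of case_2 in the frame of tray between -0.05 and 0.05 m and y of case_2 in the frame of tray between -0.095 and 0.095 m and z of case_2 in the frame of tray between -0.002 and 0.012 m and x of case_3 in the frame of tray between -0.05 and 0.05 m and y of case_3 in the frame of tray between -0.095 and 0.095 m and z of case_3 in the frame of tray between -0.002 and 0.012 m and x of case_4 in the frame of tray between -0.05 and 0.05 m and y of case_4 in the frame of tray between -0.095 and 0.095 m and z of case_4 in the frame of tray between -0.002 and 0.012 m and value of joint lid below 0.04 rad and value of joint stud_turn above 1.35 rad and value of joint stud_push between 0.0015 and 0.0055 m and linear speed of tray below 0.02 m/s); the robot touches nothing.
It fails at once if the tray is tilted more than 17 degrees (angle between tray's own z axis and vertical above 0.3 rad).
It fails at once if a case leaves the tray (z of any of case_1, case_2, case_3, case_4 in the frame of tray above 0.03 m or z of any of case_1, case_2, case_3, case_4 in the frame of tray below -0.01 m).
It fails at once if the tray is dropped into the box (horizontal distance between tray and bay_floor below 0.04 m and linear speed of tray above 0.5 m/s).
It fails at once if the cup, the tape roll or the side cutters are moved (distance of any of cup, tape_roll, side_cutters from where it was at the start of the episode above 0.03 m).
It also fails if it takes over 72 s, if anything falls off the work surface, if the arm or the gripper's body presses on something with over 40 N, if the wrist force passes 120 N, or if a joint passes its speed limit or range.

## Working session

There is one attempt and no reset: what is moved stays moved. The work goes in short steps, Python scripts to look and compute and a tool call to move; the robot and the scene stay as the last step left them, time stands still between calls to the robot, and variables do not carry over. Pictures are saved under pics/ and viewed, about 8 in all and at most 12, crops included, and the job is handed in when it is done.

Besides the shell and the picture viewer there is one more tool, called after "Emit:" by a JSON object that holds its "fn" and its "kwargs", one argument or row to a line. play_rows: Moves the arm, as the interface text tells. Its arguments: {"type":"object","properties":{"steps":{"type":"array","items":{"type":"array"}}},"required":["steps"]}

```bash
ls; mkdir -p pics
python3 - <<'E'
from plant import *
import cv2,numpy as np
s=state();print(s)
ims=[]
for n in("scene","top"):
    f=grab_frame(n);np.savez(f"pics/{n}0.npz",**f)
    print(n,f["mtx"].tolist(),np.round(f["R"],4).tolist(),f["t"],"cam",-f["R"].T@f["t"])
    cv2.imwrite(f"pics/{n}0.png",cv2.resize(f["image"][:,:,::-1],(768,576)))
E
```

```text
pics
{'clock': 0.0, 'joint_pos': array([ 1.03138606e+00,  2.59161064e-01,  2.07403775e-02,  1.33372481e+00,
       -1.53129916e-06,  1.41823389e+00]), 'dq': array([-2.05863362e-03, -2.85106406e-04, -1.11675805e-03,  4.30202375e-05,
       -6.21991405e-04,  9.01063402e-04]), 'joint_torque': array([-2.22042443e-03, -5.55641270e+01,  3.44534218e+01,  1.36109884e-02,
       -4.12171821e-04, -2.42138196e-05]), 'tool_pos': array([0.20730147, 0.50905621, 0.19347471]), 'orientation': array([-0.3947692 ,  0.58721729,  0.39436238,  0.58635437]), 'wrist_force': array([ 0.63410602,  0.56902543, -0.47633708]), 'wrist_torque': array([ 0.00053517,  0.0006998 , -0.00474254]), 'finger_gap': 0.08543494689947244}
scene [[465.5395328719863, 0.0, 261.02134022955164], [0.0, 465.5395328719863, 200.5224713206645], [0.0, 0.0, 1.0]] [[0.7742, -0.6328, 0.0149], [-0.4268, -0.5393, -0.7259], [0.4674, 0.5556, -0.6876]] [-0.42207947  0.31658967  1.39589116] cam [-0.19056041 -0.87191393  1.19597034]
top [[423.60868812772543, 0.0, 254.48898489394026], [0.0, 423.60868812772543, 188.34073319831433], [0.0, 0.0, 1.0]] [[-0.0289, -0.9996, 0.0024], [-0.9848, 0.0281, -0.1714], [0.1712, -0.0074, -0.9852]] [0.01817075 0.57151652 1.4922083 ] cam [0.30783678 0.01310021 1.56802801]
```

View pics/scene0.png

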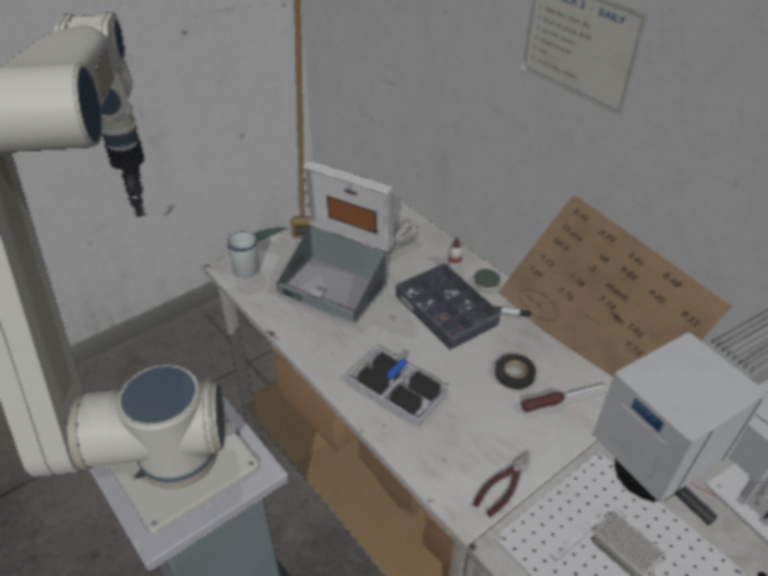

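View pics/top0.png

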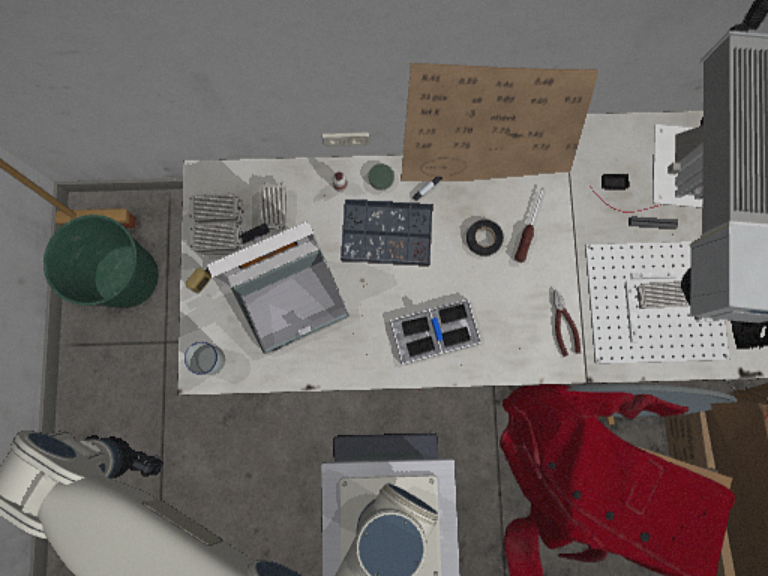

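The scene view shows the tray with its blue grip at about (397,368), and the open box at (335,270) with the lid upright behind it. In the top view the tray is at (435,330) and the box at (290,305), yawed by roughly 25°. Next I measure the grip and zoom in on the box.

```bash
cat > h.py <<'E'
import numpy as np,cv2
from scipy.spatial.transform import Rotation as Rn
def load(p): return dict(np.load(p))
def ray(f,uv):
    d=f["R"].T@np.linalg.solve(f["mtx"],[uv[0],uv[1],1]); return -f["R"].T@f["t"],d/np.linalg.norm(d)
def plane(f,uv,z):
    c,d=ray(f,uv); return c+d*(z-c[2])/d[2]
def tri(fs,uvs):
    A=0;b=0
    for f,uv in zip(fs,uvs):
        c,d=ray(f,uv);P=np.eye(3)-np.outer(d,d);A=A+P;b=b+P@c
    return np.linalg.solve(A,b)
def proj(f,X):
    p=f["mtx"]@(f["R"]@np.asarray(X)+f["t"]);return p[:2]/p[2]
def mask(f,lo,hi):
    m=cv2.inRange(cv2.cvtColor(f["image"],cv2.COLOR_RGB2HSV),np.array(lo),np.array(hi));return m
def blob(m,roi):
    z=np.zeros_like(m);x0,y0,x1,y1=roi;z[y0:y1,x0:x1]=m[y0:y1,x0:x1]
    n,l,s,c=cv2.connectedComponentsWithStats(z);k=1+np.argmax(s[1:,4]);p=np.argwhere(l==k)[:,::-1].astype(float);return c[k],s[k],p
E
python3 - <<'E'
from h import *
t=load("pics/top0.npz");s=load("pics/scene0.npz")
ct,st,pt=blob(mask(t,(105,120,60),(130,255,255)),(270,190,310,240))
cs,ss,ps=blob(mask(s,(105,120,60),(130,255,255)),(240,220,290,260))
print(ct,st,cs,ss,tri([t,s],[ct,cs]))
w=np.array([plane(t,p,.073)[:2] for p in pt]);print(w.mean(0),cv2.minAreaRect(w.astype(np.float32)))
u,S,v=np.linalg.svd(w-w.mean(0));print(v[0],np.degrees(np.arctan2(v[0][1],v[0][0])))
# tray outline on bench: bright cool pixels
a=cv2.resize(t["image"][140:245,115:240][:,:,::-1],None,fx=4,fy=4,interpolation=2)
b=cv2.resize(s["image"][105:220,140:275][:,:,::-1],None,fx=4,fy=4,interpolation=2)
cv2.imwrite("pics/a.png",a);cv2.imwrite("pics/b.png",b)
E
```

```text
[291.09836066 219.16393443] [288 212   7  15  61] [263.62666667 245.65333333] [258 240  13  12  75] [ 0.45369659 -0.1248947   0.06260696]
[ 0.45336707 -0.12434805] ((0.4536095857620239, -0.1243506669998169), (0.052359890192747116, 0.014135405421257019), 13.512511253356934)
[-0.9748368  -0.22291973] -167.11941928944438
```

View pics/a.png

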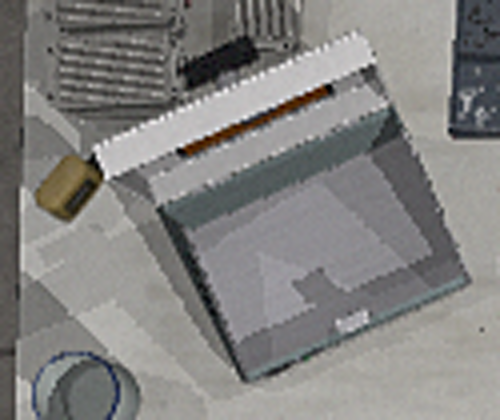

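View pics/b.png

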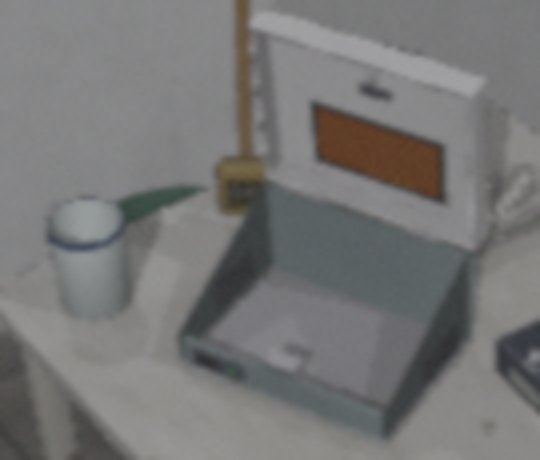

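The grip is at about (0.454,-0.125), with its axis at roughly 13° yaw. In the crops, the front rim corners are at top (243,380) and (468,280), and at scene (183,340) and (385,405). The keeper is at top (352,320). The lid is upright, and I take the back rim corners as the hinge line.

Run:
```python
from h import *
t=load("pics/top0.npz");s=load("pics/scene0.npz")
T=lambda x,y:(115+(x+.5)/4-.5,140+(y+.5)/4-.5)
S=lambda x,y:(140+(x+.5)/4-.5,105+(y+.5)/4-.5)
pts=dict(FL=((243,378),(183,340),.04),FR=((468,278),(385,405),.04),BL=((162,206),(267,187),.115),BR=((393,108),(470,250),.115),keep=((352,320),(297,350),.057),
 lidTL=((95,150),(252,15),.29),lidTR=((360,35),(487,80),.29))
for k,(a,b,z) in pts.items():
    print(k,"top",plane(t,T(*a),z).round(4),"scene",plane(s,S(*b),z).round(4),"tri",tri([t,s],[T(*a),S(*b)]).round(4))
print("scene FR base",plane(s,S(385,437),0), "top FR base",plane(t,T(468,283),0))
# tray outline: top mask & hsv contours
g=cv2.cvtColor(t["image"],cv2.COLOR_RGB2HSV)
print(g[190:200,200],g[215:245:3,262].tolist())
```

```text
FL top [0.4147 0.2906 0.04  ] scene [0.4133 0.2806 0.04  ] tri [0.417  0.2915 0.03  ]
FR top [0.4992 0.0869 0.04  ] scene [0.5074 0.0963 0.04  ] tri [0.4985 0.0857 0.0532]
BL top [0.5604 0.3477 0.115 ] scene [0.5532 0.3397 0.115 ] tri [0.5612 0.3506 0.1048]
BR top [0.6419 0.1461 0.115 ] scene [0.6453 0.1477 0.115 ] tri [0.6421 0.1453 0.1179]
keep top [0.4623 0.1904 0.057 ] scene [0.4778 0.1885 0.057 ] tri [0.4678 0.186  0.0634]
lidTL top [0.5751 0.3594 0.29  ] scene [0.5643 0.3593 0.29  ] tri [0.5719 0.3627 0.286 ]
lidTR top [0.6606 0.155  0.29  ] scene [0.665  0.1515 0.29  ] tri [0.6633 0.1537 0.2889]
scene FR base [0.50644664 0.09652382 0.        ] top FR base [0.49957008 0.08887654 0.        ]
[[143   8 133]
 [120   5 148]
 [124  12 143]
 [132   9 144]
 [102   9 145]
 [130   5 146]
 [130   5 147]
 [132   9 143]
 [128   7 147]
 [120   2 142]] [[130, 12, 126], [114, 9, 137], [105, 13, 116], [35, 14, 111], [15, 9, 116], [24, 11, 111], [48, 11, 116], [47, 16, 109], [18, 8, 159], [5, 9, 177]]
```

```bash
cat >> h.py <<'E'
def wire(c,yaw,lid=2.0):
    R=Rn.from_euler("z",yaw).as_matrix();o=np.array([*c,0])
    W=lambda p:o+R@np.array(p,float)
    L=[]
    q=lambda *p:[W(x) for x in p]
    fl,fr,bl,br=(-.08,.113),(-.08,-.113),(.08,.113),(.08,-.113)
    L.append(q((*fl,.04),(*fr,.04),(*br,.115),(*bl,.115),(*fl,.04)))
    L.append(q((*fl,0),(*fr,0),(*br,0),(*bl,0),(*fl,0)))
    L.append(q((-.079,.107,.009),(-.079,-.107,.009),(.069,-.107,.009),(.069,.107,.009),(-.079,.107,.009)))
    return L
def draw(f,polys,roi,sc,col=(0,0,255)):
    x0,y0,x1,y1=roi
    im=cv2.resize(f["image"][y0:y1,x0:x1][:,:,::-1],None,fx=sc,fy=sc,interpolation=cv2.INTER_CUBIC)
    for P in polys:
        uv=np.array([(proj(f,p)-[x0,y0]+.5)*sc-.5 for p in P])
        cv2.polylines(im,[np.round(uv*8).astype(np.int32)],False,col,1,cv2.LINE_AA,3)
    return im
E
python3 - <<'E'
from h import *
t=load("pics/top0.npz");s=load("pics/scene0.npz")
w=wire((.531,.219),np.radians(22.3))
a=draw(t,w,(130,140,240,240),5);b=draw(s,w,(175,130,265,220),5)
h=max(a.shape[0],b.shape[0]);b=cv2.resize(b,(245*1,245)) if 0 else b
im=np.zeros((h,a.shape[1]+b.shape[1],3),np.uint8);im[:a.shape[0],:a.shape[1]]=a;im[:b.shape[0],a.shape[1]:]=b
im=cv2.resize(im,(800,int(h*800/im.shape[1])));print(im.shape);cv2.imwrite("pics/w.png",im)
E
```

```text
(400, 800, 3)
```

View pics/w.png

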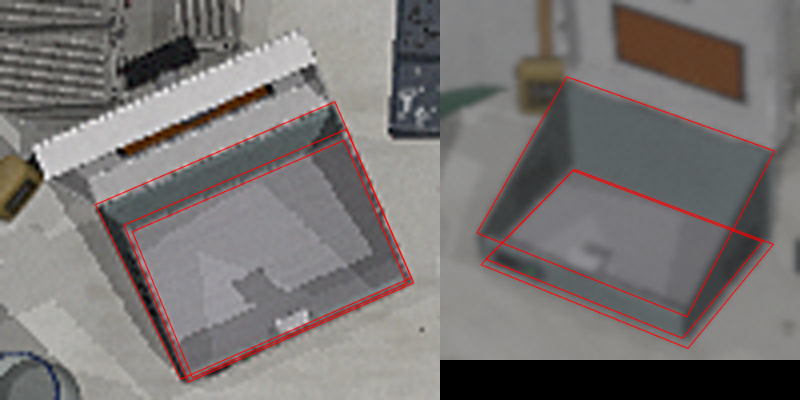

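The wireframe from box centre (0.531,0.219) and yaw 22.3° lies on the real edges in both views, to about 3 mm. Next is the move helper, then the approach to the grip.

```bash
cat >> h.py <<'E'
BOX=np.array([.531,.219]);BYAW=np.radians(22.3)
def tool_R(xdir,zdir):
    x=np.array(xdir,float);x/=np.linalg.norm(x);z=np.array(zdir,float);z-=x*(x@z);z/=np.linalg.norm(z)
    return np.c_[x,np.cross(z,x),z]
def delta(pos,R,s=None):
    if s is None:
        from plant import state; s=state()
    R0=Rn.from_quat(s["orientation"]).as_matrix()
    return Rn.from_matrix(R0.T@R).as_rotvec().round(3).tolist(),(R0.T@(np.array(pos)-s["tool_pos"])).round(4).tolist()
def jaw(yaw,s=None): # tool down, jaw axis at yaw
    return tool_R((0,0,-1),(np.cos(yaw),np.sin(yaw),0))
E
python3 - <<'E'
from h import *
from plant import *
s=state();print(Rn.from_quat(s["orientation"]).as_matrix().round(2))
for d in(90,-90):
    y=np.radians(13.2+d);print(d,delta((.4537,-.1247,.15),jaw(y)))
E
```

```text
[[-0.   -0.93  0.38]
 [-0.    0.38  0.93]
 [-1.    0.   -0.  ]]
90 ([-0.617, -0.001, -0.001], [0.044, -0.4673, -0.494])
-90 ([2.524, -0.001, 0.001], [0.044, -0.4673, -0.494])
```

Emit:
{"fn": "play_rows", "kwargs": {
  "steps": [
    [[-0.06, 0, 0], [0, -0.03, -0.03], 0.085],
    [[-0.12, 0, 0], [0, -0.055, -0.06], 0.085],
    [[-0.18, 0, 0], [0, -0.085, -0.09], 0.085],
    [[-0.24, 0, 0], [0, -0.11, -0.12], 0.085],
    [[-0.3, 0, 0], [0, -0.14, -0.15], 0.085],
    [[-0.36, 0, 0], [0, -0.17, -0.18], 0.085],
    [[-0.42, 0, 0], [0, -0.2, -0.21], 0.085],
    [[-0.5, 0, 0], [0, -0.225, -0.24], 0.085],
    [[-0.56, 0, 0], [0, -0.255, -0.27], 0.085],
    [[-0.617, 0, 0], [0, -0.28, -0.3], 0.085]
  ]
}}

```text
clock: 0.93
tool_pos: [0.3537, 0.1238, 0.1939]
orientation: [0.555, -0.439, -0.555, -0.438]
wrist_force: [1.2, 0.5, 0.8]
finger_gap: 0.0852
```

Run:
```python
from h import *
print(delta((.4537,-.1247,.13),jaw(np.radians(103.2))))
```

```text
([0.003, -0.001, -0.0], [0.0641, -0.0397, -0.2648])
```

Emit:
{"fn": "play_rows", "kwargs": {
  "steps": [
    [[0, 0, 0], [0, -0.005, -0.035], 0.085],
    [[0, 0, 0], [0.005, -0.01, -0.07], 0.085],
    [[0, 0, 0], [0.01, -0.016, -0.105], 0.085],
    [[0, 0, 0], [0.02, -0.021, -0.14], 0.08],
    [[0, 0, 0], [0.03, -0.026, -0.175], 0.075],
    [[0, 0, 0], [0.04, -0.032, -0.21], 0.07],
    [[0, 0, 0], [0.05, -0.037, -0.24], 0.065],
    [[0, 0, 0], [0.06, -0.04, -0.264], 0.06],
    [[0, 0, 0], [0.064, -0.04, -0.265], 0.06],
    [[0, 0, 0], [0.064, -0.04, -0.265], 0.06]
  ]
}}

```text
clock: 1.77
tool_pos: [0.4533, -0.1254, 0.1285]
orientation: [-0.553, 0.439, 0.555, 0.438]
wrist_force: [0.4, 0.7, 0.7]
finger_gap: 0.0599
```

Run:
```python
from h import *
from plant import *
print(delta((.4537,-.1247,.046),jaw(np.radians(103.2))))
for n in("top","scene"):
    f=grab_frame(n);np.savez(f"pics/{n}1.npz",**f)
t=load("pics/top1.npz");s=load("pics/scene1.npz")
a=t["image"][180:260,240:340];b=s["image"][195:295,210:310]
a=cv2.resize(a,(400,320),interpolation=2);b=cv2.resize(b,(400,400),interpolation=2)
im=np.zeros((400,800,3),np.uint8);im[:320,:400]=a;im[:,400:]=b;cv2.imwrite("pics/c.png",im[:,:,::-1])
```

```text
([0.001, 0.001, -0.003], [0.0825, -0.0008, 0.0005])
```

View pics/c.png

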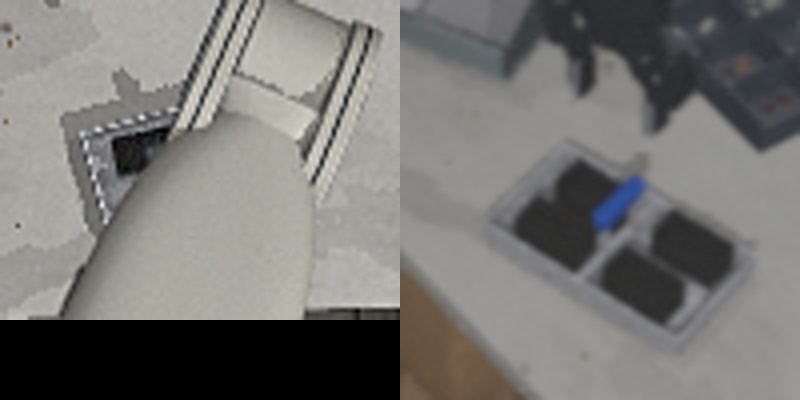

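The scene view shows the jaws straddling the line of the grip, with the blue bar at (617,204). I go down and grip it.

Emit:
{"fn": "play_rows", "kwargs": {
  "steps": [
    [[0, 0, 0], [0.025, 0, 0], 0.06],
    [[0, 0, 0], [0.05, 0, 0], 0.06],
    [[0, 0, 0], [0.07, -0.001, 0.0005], 0.06],
    [[0, 0, 0], [0.083, -0.001, 0.0005], 0.06],
    [[0, 0, 0], [0.083, -0.001, 0.0005], 0.04],
    [[0, 0, 0], [0.083, -0.001, 0.0005], 0.025],
    [[0, 0, 0], [0.083, -0.001, 0.0005], 0.015],
    [[0, 0, 0], [0.083, -0.001, 0.0005], 0.005],
    [[0, 0, 0], [0.083, -0.001, 0.0005], 0.005],
    [[0, 0, 0], [0.083, -0.001, 0.0005], 0.005]
  ]
}}

```text
clock: 2.7
tool_pos: [0.4546, -0.1236, 0.0477]
orientation: [0.555, -0.439, -0.555, -0.438]
wrist_force: [-0.5, -0.7, 0.0]
finger_gap: 0.0048
```

Emit:
{"fn": "play_rows", "kwargs": {
  "steps": [
    [[0, 0, 0], [0, 0, 0], 0.005],
    [[0, 0, 0], [0, 0, 0], 0.005],
    [[0, 0, 0], [-0.003, 0, 0], 0.005],
    [[0, 0, 0], [-0.007, 0, 0], 0.005],
    [[0, 0, 0], [-0.012, 0, 0], 0.005],
    [[0, 0, 0], [-0.018, 0, 0], 0.005],
    [[0, 0, 0], [-0.024, 0, 0], 0.005],
    [[0, 0, 0], [-0.028, 0, 0], 0.005],
    [[0, 0, 0], [-0.03, 0, 0], 0.005],
    [[0, 0, 0], [-0.03, 0, 0], 0.005]
  ]
}}

```text
clock: 3.53
tool_pos: [0.4549, -0.1237, 0.0783]
orientation: [0.555, -0.438, -0.554, -0.438]
wrist_force: [-0.8, 1.3, -1.0]
finger_gap: 0.005
```

Run:
```python
from h import *
from plant import *
s=state();print(s["tool_pos"],s["wrist_force"],s["wrist_torque"],s["finger_gap"])
R=Rn.from_euler("z",BYAW).as_matrix()
for bx,z in((0,.19),):
    p=np.array([*BOX,0])+R@[bx,0,z]; print(p,delta(p,jaw(BYAW+np.pi/2)))
f=grab_frame("scene");np.savez("pics/scene2.npz",**f)
m=mask(f,(105,120,60),(130,255,255));print(blob(m,(230,200,300,270))[:2])
```

```text
[ 0.4548938  -0.12366658  0.07833606] [-0.75252931  1.29348503 -0.95344599] [-0.02186495 -0.03732338 -0.07465898] 0.004972880628222902
[0.531 0.219 0.19 ] ([-0.155, -0.002, 0.001], [-0.112, -0.1535, 0.3156])
(array([263.55263158, 245.72368421]), array([258, 240,  13,  12,  76], dtype=int32))
```

The fingers closed to 5 mm and the bar did not move, so the grasp missed. I look again.

Run:
```python
from h import *
from plant import *
s=state();f=load("pics/scene2.npz");R=Rn.from_quat(s["orientation"]).as_matrix();p=s["tool_pos"]
b=R.T
L=[[p,p-R[:,0]*.1],[p-R[:,2]*.02,p+R[:,2]*.02]]
h=np.array([.4537,-.1247,.064]);
L+=[[h-R[:,1]*.028,h+R[:,1]*.028],[h,h*[1,1,0]]]
cv2.imwrite("pics/d.png",draw(f,L,(220,190,310,270),8))
print(proj(f,p),proj(f,h))
```

```text
[263.9373174  242.04691578] [263.83329258 245.28996553]
```

View pics/d.png

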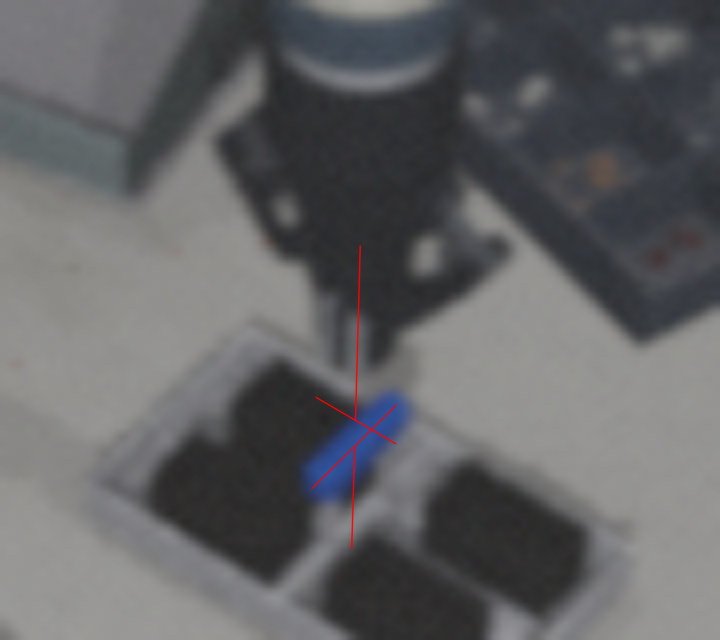

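Run:
```python
from h import *
from plant import *
f=load("pics/scene1.npz")
p=np.array([.4533,-.1254,.1285])
for dz in(0,.01,.02,.03): print(dz,proj(f,p+[0,0,dz]).round(1))
R=jaw(np.radians(103.2))
for g in(-.035,.035): print(proj(f,p+R[:,2]*g).round(1),proj(f,p+R[:,2]*g+[0,0,.02]).round(1))
s=state();f=load("pics/scene2.npz")
for dz in(0,.01,.02,.03): print(dz,proj(f,s["tool_pos"]+[0,0,dz]).round(1))
im=cv2.cvtColor(f["image"],cv2.COLOR_RGB2GRAY);print(im[222:250:1,258:270])
print(s["joint_pos"])
```

```text
0 [264.3 231.8]
0.01 [264.3 229.6]
0.02 [264.4 227.4]
0.03 [264.5 225.2]
[273.3 237. ] [273.5 232.6]
[255.4 226.7] [255.5 222.3]
0 [263.9 242. ]
0.01 [264. 240.]
0.02 [264.1 237.8]
0.03 [264.1 235.7]
[[ 60  51  46  44  48  47  45  49  46  45  47  46]
 [ 83  56  49  47  45  49  48  48  46  44  45  46]
 [100  63  49  44  47  49  49  48  47  47  45  46]
 [114  73  52  47  48  45  48  45  45  44  42  47]
 [123  89  68  63  56  50  47  47  46  46  43  46]
 [130 103  88  82  64  50  49  49  45  47  46  47]
 [133 109  96  86  63  58  55  52  47  47  47  49]
 [133 111  94  83  63  71  77  65  50  44  46  47]
 [132 110  95  84  66  82  97  81  61  50  48  51]
 [132 114  97  86  70  87 102  88  61  46  51  69]
 [126 118 104  87  68  86 100  86  59  49  54  81]
 [116 116 107  89  71  89  99  86  59  51  60  86]
 [120 117 110  90  72  89 103  87  58  55  74  96]
 [123 125 116  96  79  94 105  93  71  76  93 108]
 [ 98 115 122 116 105 106 108 100  93  98 108 111]
 [ 64  82 101 115 123 122 115 112 109 109 110 112]
 [ 46  54  66  91 113 126 124 116 111 107 104 103]
 [ 42  46  47  60  80  96 103 105 103  94  88  91]
 [ 44  44  44  47  53  63  74  84  85  78  78  83]
 [ 44  43  41  43  45  49  57  70  73  75  79  80]
 [ 43  43  37  43  46  51  63  73  75  79  77  78]
 [ 44  45  44  44  50  63  69  78  77  78  76  79]
 [ 44  43  47  51  63  71  78  81  79  74  75  90]
 [ 46  46  54  64  71  75  79  78  76  74  87 104]
 [ 48  54  63  71  78  79  78  75  74  83  98 110]
 [ 52  67  74  75  77  78  73  68  77  96 109 113]
 [ 65  75  77  80  78  75  68  61  70  97 112 123]
 [ 62  74  80  80  74  68  60  57  70  99 116 126]]
[-4.43221638e-01  1.92430338e-01 -3.76251279e-01  1.00115530e+00
 -6.97358244e-04 -6.76976485e-01]
```

Run:
```python
from h import *
s=load("pics/scene0.npz");t=load("pics/top0.npz")
p=np.array([.2073,.5091,.1935])
for dz in(0,.01,.02,.03,.04): print(dz,proj(s,p+[0,0,dz]).round(1),proj(t,p+[0,0,dz]).round(1))
a=cv2.resize(s["image"][90:160,60:120],(480,560),interpolation=2);b=cv2.resize(t["image"][280:330,60:120],(320,267),interpolation=2)
im=np.zeros((560,800,3),np.uint8);im[:,:480]=a;im[:267,480:]=b;cv2.imwrite("pics/e.png",im[:,:,::-1])
```

```text
0 [ 96.4 147.5] [ 96.8 299.1]
0.01 [ 95.7 145.3] [ 95.7 299.3]
0.02 [ 95.1 142.9] [ 94.5 299.6]
0.03 [ 94.4 140.6] [ 93.3 299.9]
0.04 [ 93.8 138.3] [ 92.1 300.2]
```

View pics/e.png

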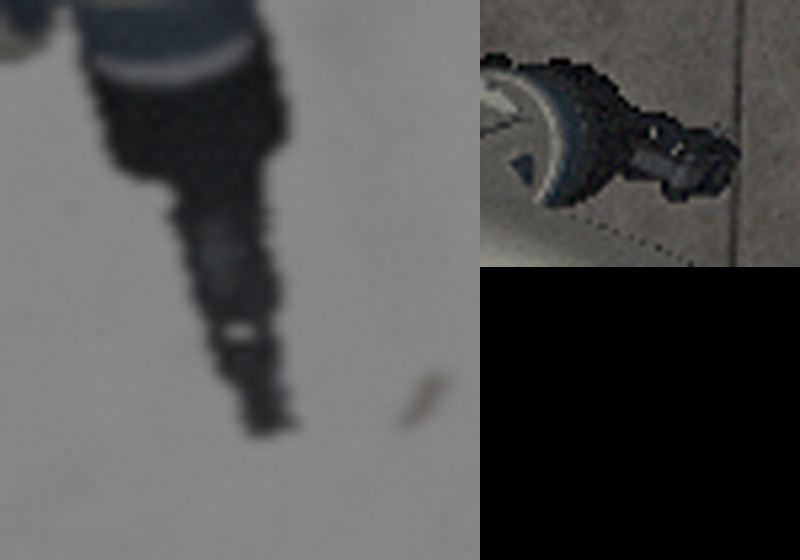

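I read the fingertips as about 30 mm higher in the picture than the reported TCP, which explains closing on air above the bar. I open the jaws, go lower in steps and check by image.

Emit:
{"fn": "play_rows", "kwargs": {
  "steps": [
    [[0, 0, 0], [0, 0, 0], 0.05],
    [[0, 0, 0], [0, 0, 0], 0.05],
    [[0, 0, 0], [0, 0, 0], 0.05],
    [[0, 0, 0], [0, 0, 0], 0.05],
    [[0, 0, 0], [0.01, 0, 0], 0.05],
    [[0, 0, 0], [0.02, 0, 0], 0.05],
    [[0, 0, 0], [0.03, 0, 0], 0.05],
    [[0, 0, 0], [0.035, 0, 0], 0.05],
    [[0, 0, 0], [0.035, 0, 0], 0.05],
    [[0, 0, 0], [0.035, 0, 0], 0.05]
  ]
}}

```text
clock: 4.42
tool_pos: [0.4547, -0.1236, 0.043]
orientation: [0.555, -0.438, -0.555, -0.438]
wrist_force: [-0.7, -0.2, 0.6]
finger_gap: 0.05
```

Run:
```python
from h import *
from plant import *
s=state();f=grab_frame("scene");np.savez("pics/scene3.npz",**f);R=Rn.from_quat(s["orientation"]).as_matrix();p=s["tool_pos"];print(p,s["finger_gap"])
L=[[p-R[:,2]*.025,p+R[:,2]*.025]]
cv2.imwrite("pics/g.png",draw(f,L,(220,190,310,270),7))
```

```text
[ 0.45467392 -0.123588    0.04296667] 0.04999341270380435
```

View pics/g.png

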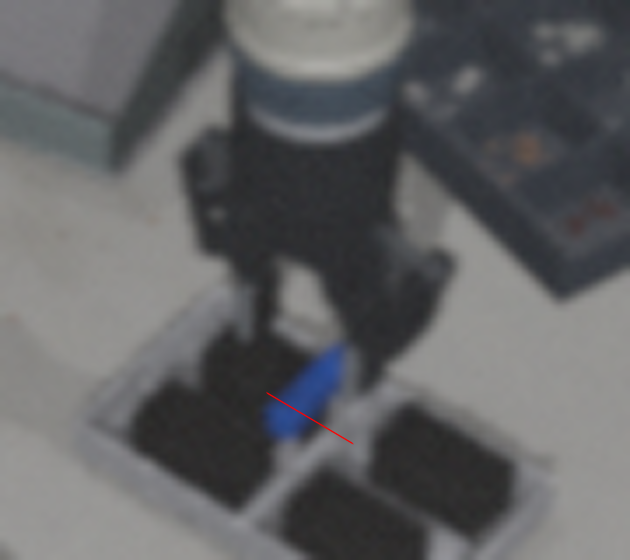

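Emit:
{"fn": "play_rows", "kwargs": {
  "steps": [
    [[0, 0, 0], [0.003, 0, 0], 0.05],
    [[0, 0, 0], [0.006, 0, 0], 0.05],
    [[0, 0, 0], [0.009, 0, 0], 0.05],
    [[0, 0, 0], [0.01, 0, 0], 0.05]
  ]
}}

```text
clock: 4.8
tool_pos: [0.4548, -0.1237, 0.0329]
orientation: [0.555, -0.438, -0.555, -0.438]
wrist_force: [0.7, 0.4, -0.4]
finger_gap: 0.0499
```

Emit:
{"fn": "play_rows", "kwargs": {
  "steps": [
    [[0, 0, 0], [0, 0, 0], 0.035],
    [[0, 0, 0], [0, 0, 0], 0.03],
    [[0, 0, 0], [0, 0, 0], 0.02],
    [[0, 0, 0], [0, 0, 0], 0.016],
    [[0, 0, 0], [0, 0, 0], 0.011],
    [[0, 0, 0], [0, 0, 0], 0.011],
    [[0, 0, 0], [0, 0, 0], 0.011]
  ]
}}

```text
clock: 5.38
tool_pos: [0.4551, -0.124, 0.0332]
orientation: [0.556, -0.439, -0.554, -0.438]
wrist_force: [-0.7, -2.9, 3.8]
finger_gap: 0.0119
```

The fingers only caught the top of the bar, so I open again and go about 12 mm deeper.

Emit:
{"fn": "play_rows", "kwargs": {
  "steps": [
    [[0, 0, 0], [0, 0, 0], 0.04],
    [[0, 0, 0], [0, 0, 0], 0.04],
    [[0, 0, 0], [0, 0, 0], 0.04],
    [[0, 0, 0], [0.004, 0, 0], 0.04],
    [[0, 0, 0], [0.008, 0, 0], 0.04],
    [[0, 0, 0], [0.01, 0, 0], 0.04],
    [[0, 0, 0], [0.012, 0, 0], 0.04],
    [[0, 0, 0], [0.012, 0, 0], 0.04]
  ]
}}

```text
clock: 6.05
tool_pos: [0.4547, -0.1239, 0.0206]
orientation: [0.555, -0.439, -0.554, -0.438]
wrist_force: [0.3, 0.3, -1.1]
finger_gap: 0.0401
```

Run:
```python
from h import *
from plant import *
s=state();f=grab_frame("scene");np.savez("pics/scene4.npz",**f);R=Rn.from_quat(s["orientation"]).as_matrix();p=s["tool_pos"];print(p,s["finger_gap"],s["wrist_force"])
print(blob(mask(f,(105,120,60),(130,255,255)),(230,200,300,270))[:2])
L=[[p-R[:,2]*.02,p+R[:,2]*.02]]
cv2.imwrite("pics/k.png",draw(f,L,(220,190,310,270),7))
```

```text
[ 0.45472277 -0.12391636  0.02062884] 0.040142114528553034 [ 0.30051207  0.29902472 -1.10124523]
(array([262.30769231, 246.04615385]), array([258, 241,  10,  11,  65], dtype=int32))
```

View pics/k.png

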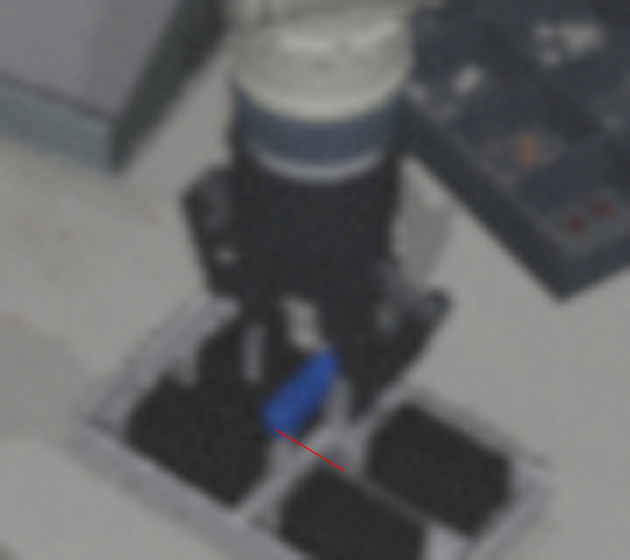

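Emit:
{"fn": "play_rows", "kwargs": {
  "steps": [
    [[0, 0, 0], [0, 0, 0], 0.025],
    [[0, 0, 0], [0, 0, 0], 0.02],
    [[0, 0, 0], [0, 0, 0], 0.015],
    [[0, 0, 0], [0, 0, 0], 0.012],
    [[0, 0, 0], [0, 0, 0], 0.006],
    [[0, 0, 0], [0, 0, 0], 0.006],
    [[0, 0, 0], [0, 0, 0], 0.006],
    [[0, 0, 0], [0, 0, 0], 0.006]
  ]
}}

```text
clock: 6.77
tool_pos: [0.4549, -0.124, 0.0212]
orientation: [0.555, -0.439, -0.554, -0.438]
wrist_force: [-1.8, 0.3, 6.4]
finger_gap: 0.0123
```

Emit:
{"fn": "play_rows", "kwargs": {
  "steps": [
    [[0, 0, 0], [0, 0, 0], 0.004],
    [[0, 0, 0], [-0.002, 0, 0], 0.004],
    [[0, 0, 0], [-0.004, 0, 0], 0.004],
    [[0, 0, 0], [-0.007, 0, 0], 0.004],
    [[0, 0, 0], [-0.01, 0, 0], 0.004],
    [[0, 0, 0], [-0.01, 0, 0], 0.004]
  ]
}}

```text
clock: 7.27
tool_pos: [0.4552, -0.1241, 0.0317]
orientation: [0.556, -0.439, -0.554, -0.438]
wrist_force: [1.1, -0.1, -5.1]
finger_gap: 0.0126
```

Run:
```python
from h import *
from plant import *
s=state();f=grab_frame("scene");np.savez("pics/scene5.npz",**f);print(s["tool_pos"],s["finger_gap"],s["wrist_force"],s["wrist_torque"])
print(blob(mask(f,(105,120,60),(130,255,255)),(230,200,300,270))[:2])
```

```text
[ 0.45515223 -0.12406155  0.03168136] 0.012577342922261613 [ 1.14864082 -0.11885649 -5.08166136] [ 0.02104779 -0.00104766 -0.04319282]
(array([260.6       , 245.74285714]), array([258, 241,   6,   9,  35], dtype=int32))
```

The vertical force is about -5 N, so the tray is hanging from the grip. I lift higher and check.

Emit:
{"fn": "play_rows", "kwargs": {
  "steps": [
    [[0, 0, 0], [-0.006, 0, 0], 0.004],
    [[0, 0, 0], [-0.014, 0, 0], 0.004],
    [[0, 0, 0], [-0.024, 0, 0], 0.004],
    [[0, 0, 0], [-0.036, 0, 0], 0.004],
    [[0, 0, 0], [-0.048, 0, 0], 0.004],
    [[0, 0, 0], [-0.06, 0, 0], 0.004],
    [[0, 0, 0], [-0.072, 0, 0], 0.004],
    [[0, 0, 0], [-0.082, 0, 0], 0.004],
    [[0, 0, 0], [-0.09, 0, 0], 0.004],
    [[0, 0, 0], [-0.09, 0, 0], 0.004]
  ]
}}

```text
clock: 8.15
tool_pos: [0.4558, -0.1242, 0.1234]
orientation: [0.557, -0.438, -0.553, -0.438]
wrist_force: [0.5, -1.1, -5.8]
finger_gap: 0.0124
```

Run:
```python
from h import *
from plant import *
s=state();f=grab_frame("scene");np.savez("pics/scene6.npz",**f);g=grab_frame("top");np.savez("pics/top6.npz",**g)
print(s["tool_pos"],s["finger_gap"],s["wrist_force"],s["wrist_torque"])
h=s["tool_pos"]+[0,0,-.021]  # tray underside if level: handle=TCP+.043
yaw=np.radians(13.2);R=Rn.from_euler("z",yaw).as_matrix()
q=lambda hx,hy,z:[h+R@np.array([a*hx,b*hy,z]) for a,b in((1,1),(1,-1),(-1,-1),(-1,1),(1,1))]
L=[q(.056,.1,0),q(.056,.1,.022)]
a=draw(f,L,(200,160,300,260),4);b=draw(g,L,(235,160,335,260),4)
cv2.imwrite("pics/l.png",np.hstack([a,b]))
```

```text
[ 0.45579141 -0.12422068  0.12341964] 0.012376293077295123 [ 0.47264243 -1.0652842  -5.79025797] [-0.05932233 -0.03998021 -0.04953091]
```

View pics/l.png

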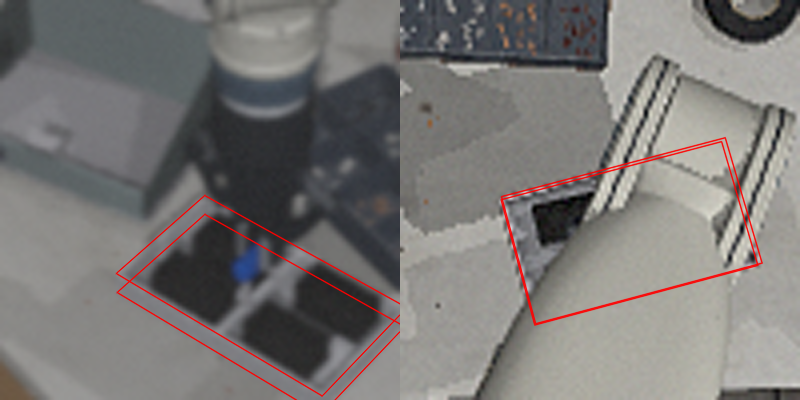

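The lifted tray is level, all four black cases are in it, and it matches the prediction (tray centre under the TCP, underside at TCP z - 0.021). Next I raise it and carry it over the box.

Run:
```python
from h import *
R=Rn.from_euler("z",BYAW).as_matrix()
p=np.array([*BOX,0])+R@[.001,0,.18]; print(p,delta(p,jaw(BYAW+np.pi/2-np.radians(.2))))
```

```text
[0.53192521 0.21937946 0.18      ] ([-0.152, -0.003, 0.001], [-0.059, -0.1544, 0.316])
```

Emit:
{"fn": "play_rows", "kwargs": {
  "steps": [
    [[0, 0, 0], [-0.006, 0, 0], 0.004],
    [[0, 0, 0], [-0.014, 0, 0.002], 0.004],
    [[0, 0, 0], [-0.023, -0.003, 0.006], 0.004],
    [[0, 0, 0], [-0.032, -0.006, 0.013], 0.004],
    [[-0.005, 0, 0], [-0.041, -0.011, 0.022], 0.004],
    [[-0.01, 0, 0], [-0.049, -0.017, 0.034], 0.004],
    [[-0.02, 0, 0], [-0.055, -0.023, 0.047], 0.004],
    [[-0.03, 0, 0], [-0.058, -0.029, 0.06], 0.004],
    [[-0.04, 0, 0], [-0.059, -0.036, 0.073], 0.004],
    [[-0.05, 0, 0], [-0.059, -0.042, 0.086], 0.004]
  ]
}}

```text
clock: 9.08
tool_pos: [0.4764, -0.0288, 0.1817]
orientation: [0.567, -0.424, -0.565, -0.424]
wrist_force: [0.3, -0.4, -4.7]
finger_gap: 0.012
```

Emit:
{"fn": "play_rows", "kwargs": {
  "steps": [
    [[-0.01, 0, 0], [0, -0.006, 0.013], 0.004],
    [[-0.02, 0, 0], [0, -0.012, 0.026], 0.004],
    [[-0.03, 0, 0], [0, -0.019, 0.039], 0.004],
    [[-0.04, 0, 0], [0, -0.025, 0.052], 0.004],
    [[-0.05, 0, 0], [0, -0.031, 0.065], 0.004],
    [[-0.06, 0, 0], [0, -0.038, 0.078], 0.004],
    [[-0.07, 0, 0], [0, -0.044, 0.09], 0.004],
    [[-0.08, 0, 0], [0, -0.05, 0.1], 0.004],
    [[-0.085, 0, 0], [0, -0.054, 0.107], 0.004],
    [[-0.09, 0, 0], [0, -0.056, 0.11], 0.004]
  ]
}}

```text
clock: 9.92
tool_pos: [0.4994, 0.094, 0.1817]
orientation: [0.586, -0.397, -0.583, -0.398]
wrist_force: [0.5, 1.0, -4.5]
finger_gap: 0.0125
```

Run:
```python
from h import *
from plant import *
s=state();print(s["tool_pos"],s["wrist_force"],s["finger_gap"])
R=Rn.from_euler("z",BYAW).as_matrix()
p=np.array([*BOX,0])+R@[.001,0,.18]; print(p,delta(p,jaw(BYAW+np.pi/2-np.radians(.2))))
```

```text
[0.49943571 0.09403264 0.18174767] [ 0.48078797  0.99633937 -4.49682585] 0.012496180232232673
[0.53192521 0.21937946 0.18      ] ([-0.009, -0.003, 0.002], [0.0016, -0.0763, 0.1046])
```

Emit:
{"fn": "play_rows", "kwargs": {
  "steps": [
    [[0, 0, 0], [0, -0.004, 0.006], 0.004],
    [[0, 0, 0], [0, -0.013, 0.018], 0.004],
    [[-0.005, 0, 0], [0, -0.023, 0.032], 0.004],
    [[-0.005, 0, 0], [0, -0.034, 0.047], 0.004],
    [[-0.009, 0, 0], [0, -0.045, 0.062], 0.004],
    [[-0.009, 0, 0], [0, -0.056, 0.077], 0.004],
    [[-0.009, 0, 0], [0, -0.066, 0.09], 0.004],
    [[-0.009, 0, 0], [0, -0.073, 0.099], 0.004],
    [[-0.009, 0, 0], [0, -0.076, 0.104], 0.004],
    [[-0.009, 0, 0], [0, -0.076, 0.105], 0.004]
  ]
}}

```text
clock: 10.75
tool_pos: [0.5315, 0.2203, 0.1813]
orientation: [0.588, -0.395, -0.585, -0.395]
wrist_force: [-0.4, -0.5, -5.1]
finger_gap: 0.0125
```

Run:
```python
from h import *
from plant import *
g=grab_frame("top");np.savez("pics/top7.npz",**g);f=grab_frame("scene");np.savez("pics/scene7.npz",**f)
s=state();p=s["tool_pos"];print(p,s["wrist_force"],s["finger_gap"])
R=Rn.from_euler("z",BYAW).as_matrix()
t=np.array([*BOX,0])+R@[.001,0,.18]; print(delta(t,jaw(BYAW+np.pi/2-np.radians(.2))))
h=p+[0,0,-.021]
q=lambda hx,hy,z:[h+R@np.array([a*hx,b*hy,z]) for a,b in((1,1),(1,-1),(-1,-1),(-1,1),(1,1))]
L=wire(BOX,BYAW)[:1]+[q(.056,.1,.022)]
a=draw(f,L,(165,90,265,215),4);b=draw(g,L,(135,125,235,250),4)
cv2.imwrite("pics/m.png",np.hstack([a,b]))
# pink? tray pixel stats skipped
```

```text
[0.53122519 0.21930309 0.18151078] [-0.49897485 -0.07533982 -5.40732687] 0.012281070450946454
([0.0, -0.003, 0.002], [0.0015, -0.0007, -0.0002])
```

View pics/m.png

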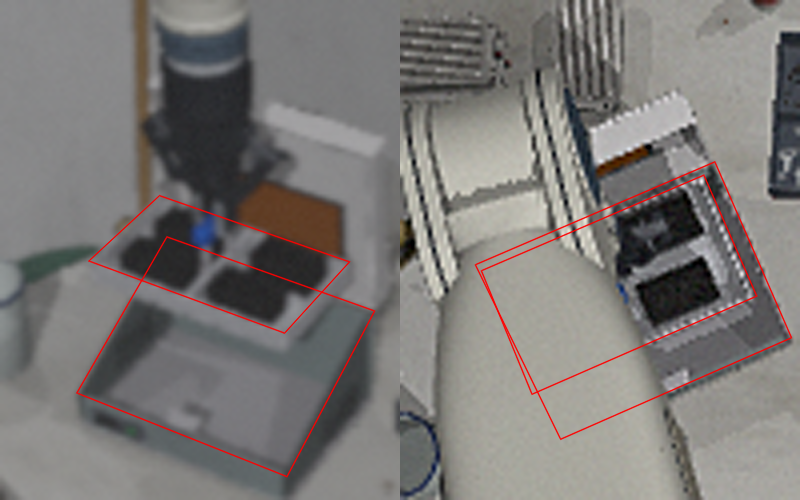

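The tray and box outlines match the picture, with the tray centred over the opening and all four cases in place. I lower it.

Emit:
{"fn": "play_rows", "kwargs": {
  "steps": [
    [[0, 0, 0], [0.006, 0, 0], 0.004],
    [[0, 0, 0], [0.018, 0, 0], 0.004],
    [[0, 0, 0], [0.032, 0, 0], 0.004],
    [[0, 0, 0], [0.046, 0, 0], 0.004],
    [[0, 0, 0], [0.06, 0, 0], 0.004],
    [[0, 0, 0], [0.074, 0, 0], 0.004],
    [[0, 0, 0], [0.088, 0, 0], 0.004],
    [[0, 0, 0], [0.1, 0, 0], 0.004],
    [[0, 0, 0], [0.107, 0, 0], 0.004],
    [[0, 0, 0], [0.11, 0, 0], 0.004]
  ]
}}

```text
clock: 11.68
tool_pos: [0.5308, 0.2182, 0.0703]
orientation: [0.587, -0.396, -0.585, -0.394]
wrist_force: [-0.1, -0.1, -5.3]
finger_gap: 0.0117
```

Emit:
{"fn": "play_rows", "kwargs": {
  "steps": [
    [[0, 0, 0], [0.004, 0, 0], 0.004],
    [[0, 0, 0], [0.01, 0, 0], 0.004],
    [[0, 0, 0], [0.016, 0, 0], 0.004],
    [[0, 0, 0], [0.022, 0, 0], 0.004],
    [[0, 0, 0], [0.027, 0, 0], 0.004],
    [[0, 0, 0], [0.03, 0, 0], 0.004],
    [[0, 0, 0], [0.032, 0, 0], 0.004],
    [[0, 0, 0], [0.033, 0, 0], 0.004]
  ]
}}

```text
clock: 12.35
tool_pos: [0.5308, 0.2181, 0.037]
orientation: [0.587, -0.396, -0.586, -0.394]
wrist_force: [-0.5, 0.2, -6.2]
finger_gap: 0.0123
```

Emit:
{"fn": "play_rows", "kwargs": {
  "steps": [
    [[0, 0, 0], [0.002, 0, 0], 0.004],
    [[0, 0, 0], [0.004, 0, 0], 0.004],
    [[0, 0, 0], [0.005, 0, 0], 0.004],
    [[0, 0, 0], [0.005, 0, 0], 0.004]
  ]
}}

```text
clock: 12.68
tool_pos: [0.5307, 0.2181, 0.0318]
orientation: [0.587, -0.396, -0.586, -0.394]
wrist_force: [-0.3, -1.1, -4.8]
finger_gap: 0.0123
```

Emit:
{"fn": "play_rows", "kwargs": {
  "steps": [
    [[0, 0, 0], [0.001, 0, 0], 0.004],
    [[0, 0, 0], [0.002, 0, 0], 0.004],
    [[0, 0, 0], [0.002, 0, 0], 0.004]
  ]
}}

```text
clock: 12.93
tool_pos: [0.5309, 0.2181, 0.0302]
orientation: [0.587, -0.396, -0.585, -0.395]
wrist_force: [-1.7, -0.8, -0.6]
finger_gap: 0.012
```

The load has come off, so the tray is on the box floor. I open the jaws and retreat straight up.

Emit:
{"fn": "play_rows", "kwargs": {
  "steps": [
    [[0, 0, 0], [0.0005, 0, 0], 0.012],
    [[0, 0, 0], [0.0005, 0, 0], 0.018],
    [[0, 0, 0], [0.0005, 0, 0], 0.025],
    [[0, 0, 0], [0.0005, 0, 0], 0.035],
    [[0, 0, 0], [0.0005, 0, 0], 0.04],
    [[0, 0, 0], [0.0005, 0, 0], 0.04],
    [[0, 0, 0], [0.0005, 0, 0], 0.04],
    [[0, 0, 0], [-0.005, 0, 0], 0.04],
    [[0, 0, 0], [-0.015, 0, 0], 0.04],
    [[0, 0, 0], [-0.03, 0, 0], 0.04]
  ]
}}

```text
clock: 13.77
tool_pos: [0.5303, 0.218, 0.0604]
orientation: [0.587, -0.396, -0.586, -0.394]
wrist_force: [0.6, 0.1, -1.1]
finger_gap: 0.0401
```

Emit:
{"fn": "play_rows", "kwargs": {
  "steps": [
    [[0, 0, 0], [-0.025, 0, 0], 0.04],
    [[0, 0, 0], [-0.05, 0, 0], 0.04],
    [[0, 0, 0], [-0.08, 0, 0], 0.04],
    [[0, 0, 0], [-0.11, 0, 0], 0.03],
    [[0, 0, 0], [-0.14, 0, 0], 0.02],
    [[0, 0, 0], [-0.17, 0, 0], 0.01],
    [[0, 0, 0], [-0.2, 0, 0], 0.0],
    [[0, 0, 0], [-0.23, 0, 0], 0.0],
    [[0, 0, 0], [-0.25, 0, 0], 0.0],
    [[0, 0, 0], [-0.25, 0, 0], 0.0]
  ]
}}

```text
clock: 14.6
tool_pos: [0.531, 0.2191, 0.3159]
orientation: [0.589, -0.394, -0.584, -0.396]
wrist_force: [-0.0, 0.6, 0.2]
finger_gap: 0.0
```

Run:
```python
from h import *
from plant import *
s=state();print(s["tool_pos"],s["wrist_force"],s["joint_pos"])
f=grab_frame("scene");np.savez("pics/scene8.npz",**f)
c,st,p=blob(mask(f,(105,120,60),(130,255,255)),(180,130,265,215))
print(c,st,plane(f,c,.072),"box frame",Rn.from_euler("z",-BYAW).as_matrix()@(plane(f,c,.072)-[*BOX,0]))
# lid top edge: from initial images, direct estimate in box frame via plane of hinge x
R=Rn.from_euler("z",BYAW).as_matrix()
for lid in(1.95,2.0,2.08):
    a=np.radians(25)-lid   # lid pitch: -x axis direction
    # closed: -x of lid points front & down 25deg ; opening raises it
    d=np.array([-np.cos(-np.radians(25)+lid),0,np.sin(-np.radians(25)+lid)]); n=np.array([np.sin(-np.radians(25)+lid)*1,0,np.cos(-np.radians(25)+lid)])
    e=np.array([.08,0,.115])+.177*d+.03*n
    print(lid,"edge box",e.round(3),"world",([*BOX,0]+R@e).round(3))
    t=load("pics/top0.npz");s0=load("pics/scene0.npz")
    for y in(.113,-.113): print("  top px",proj(t,[*BOX,0]+R@(e+[0,y,0])).round(1),"scene",proj(s0,[*BOX,0]+R@(e+[0,y,0])).round(1))
```

```text
[0.53104736 0.21908967 0.31593234] [-0.00359654  0.59877992  0.21493768] [ 0.24713259  0.29739827  0.38233765  1.64918391 -0.003236   -0.13791002]
[220.22580645 178.9516129 ] [216 174  11  11  62] [0.52870211 0.21903642 0.072     ] box frame [-0.00211221  0.00090565  0.072     ]
1.95 edge box [0.1   0.    0.293] world [0.623 0.257 0.293]
  top px [137.4 175.2] scene [206.  105.8]
  top px [205.4 146.3] scene [261.5 123.5]
2.0 edge box [0.109 0.    0.292] world [0.632 0.26  0.292]
  top px [136.5 172.7] scene [207.4 104.9]
  top px [204.3 143.9] scene [262.7 122.6]
2.08 edge box [0.123 0.    0.289] world [0.645 0.266 0.289]
  top px [135.1 168.8] scene [209.6 103.8]
  top px [202.6 140.1] scene [264.7 121.3]
```

The image puts the tray at (-2,+1) mm from the box centre, let go. Next I go over and behind the lid with closed fingers, on the right side clear of the stud.

```bash
cat >> h.py <<'E'
def bw(p): return np.array([*BOX,0])+Rn.from_euler("z",BYAW).as_matrix()@np.array(p,float)
def wb(p): return Rn.from_euler("z",-BYAW).as_matrix()@(np.array(p)-[*BOX,0])
JY=jaw(BYAW+np.pi/2)
E
python3 - <<'E'
from h import *
for p in((0,-.085,.345),(.155,-.085,.345),(.155,-.085,.242)): print(bw(p),delta(bw(p),JY))
E
```

```text
[0.56325377 0.14035717 0.345     ] ([-0.004, -0.004, 0.003], [-0.0313, -0.0006, -0.0852])
[0.70666128 0.19917288 0.345     ] ([-0.004, -0.004, 0.003], [-0.0307, -0.1556, -0.0845])
[0.70666128 0.19917288 0.242     ] ([-0.004, -0.004, 0.003], [0.0723, -0.1552, -0.0841])
```

Emit:
{"fn": "play_rows", "kwargs": {
  "steps": [
    [[0, 0, 0], [-0.015, 0, -0.02], 0],
    [[0, 0, 0], [-0.03, -0.01, -0.045], 0],
    [[0, 0, 0], [-0.031, -0.03, -0.07], 0],
    [[0, 0, 0], [-0.031, -0.055, -0.085], 0],
    [[0, 0, 0], [-0.031, -0.08, -0.085], 0],
    [[0, 0, 0], [-0.031, -0.105, -0.085], 0],
    [[0, 0, 0], [-0.031, -0.13, -0.085], 0],
    [[0, 0, 0], [-0.031, -0.15, -0.085], 0],
    [[0, 0, 0], [-0.031, -0.155, -0.085], 0],
    [[0, 0, 0], [-0.031, -0.155, -0.085], 0]
  ]
}}

```text
clock: 15.48
tool_pos: [0.7001, 0.1969, 0.3335]
orientation: [0.59, -0.392, -0.583, -0.398]
wrist_force: [-0.8, 0.4, -0.1]
finger_gap: -0.0004
```

Emit:
{"fn": "play_rows", "kwargs": {
  "steps": [
    [[0, 0, 0], [0.02, 0, 0], 0],
    [[0, 0, 0], [0.04, 0, 0], 0],
    [[0, 0, 0], [0.06, 0, 0], 0],
    [[0, 0, 0], [0.08, 0, 0], 0],
    [[0, 0, 0], [0.095, 0, 0], 0],
    [[0, 0, 0], [0.103, 0, 0], 0],
    [[0, 0, 0], [0.103, 0, 0], 0]
  ]
}}

```text
clock: 16.07
tool_pos: [0.6997, 0.1964, 0.2298]
orientation: [0.59, -0.393, -0.583, -0.397]
wrist_force: [0.2, 0.3, 0.2]
finger_gap: 0.0001
```

Run:
```python
from h import *
from plant import *
s=state();print(s["tool_pos"],wb(s["tool_pos"]),s["wrist_force"],s["joint_pos"].round(2))
h=np.array([.08,.115])
def tip(lid,sx=.15,zo=0):
    p=lid-np.radians(25);P=h+sx*np.array([-np.cos(p),np.sin(p)])+.03*np.array([np.sin(p),np.cos(p)]);return np.array([P[0]+.011,-.085,P[1]-.024])
for l in(1.95,1.8,1.6,1.4,1.2,1.0,.9,.8): print(l,tip(l).round(3),delta(bw(tip(l)),JY)[1])
```

```text
[0.69970085 0.19643061 0.22980548] [ 0.14751957 -0.084896    0.22980548] [0.19410414 0.30170158 0.16659165] [ 0.16  0.58  0.63  1.61 -0.   -0.23]
1.95 [ 0.112 -0.085  0.242] [-0.013, 0.035, -0.0003]
1.8 [ 0.09  -0.085  0.244] [-0.0147, 0.0579, -0.0004]
1.6 [ 0.059 -0.085  0.241] [-0.0117, 0.0883, -0.0005]
1.4 [ 0.03  -0.085  0.231] [-0.0026, 0.1174, -0.0006]
1.2 [ 0.003 -0.085  0.216] [0.012, 0.1442, -0.0006]
1.0 [-0.02  -0.085  0.197] [0.0317, 0.1676, -0.0006]
0.9 [-0.03  -0.085  0.185] [0.0432, 0.1777, -0.0006]
0.8 [-0.039 -0.085  0.172] [0.0556, 0.1866, -0.0006]
```

Emit:
{"fn": "play_rows", "kwargs": {
  "steps": [
    [[0, 0, 0], [-0.006, 0.015, 0], 0],
    [[0, 0, 0], [-0.012, 0.028, 0], 0],
    [[0, 0, 0], [-0.013, 0.04, 0], 0],
    [[0, 0, 0], [-0.014, 0.052, 0], 0],
    [[0, 0, 0], [-0.013, 0.064, 0], 0],
    [[0, 0, 0], [-0.012, 0.076, 0], 0],
    [[0, 0, 0], [-0.011, 0.088, 0], 0],
    [[0, 0, 0], [-0.007, 0.1, 0], 0],
    [[0, 0, 0], [-0.003, 0.112, 0], 0],
    [[0, 0, 0], [0.003, 0.124, 0], 0]
  ]
}}

```text
clock: 16.9
tool_pos: [0.5845, 0.1496, 0.228]
orientation: [0.591, -0.392, -0.582, -0.398]
wrist_force: [0.2, -0.2, 1.7]
finger_gap: -0.0
```

Emit:
{"fn": "play_rows", "kwargs": {
  "steps": [
    [[0, 0, 0], [0.006, 0.01, 0], 0],
    [[0, 0, 0], [0.012, 0.02, 0], 0],
    [[0, 0, 0], [0.02, 0.029, 0], 0],
    [[0, 0, 0], [0.028, 0.038, 0], 0],
    [[0, 0, 0], [0.036, 0.046, 0], 0],
    [[0, 0, 0], [0.044, 0.054, 0], 0],
    [[0, 0, 0], [0.046, 0.062, 0], 0],
    [[0, 0, 0], [0.046, 0.062, 0], 0]
  ]
}}

```text
clock: 17.57
tool_pos: [0.5264, 0.1258, 0.1822]
orientation: [0.591, -0.392, -0.582, -0.398]
wrist_force: [0.0, 0.8, 1.0]
finger_gap: -0.0002
```

```bash
cat >> h.py <<'E'
def lidrays(f):
    """white-pixel mask profile: print centroid+bbox of bright white region near box"""
    m=mask(f,(0,0,170),(179,40,255));return blob(m,(130,60,290,240))[:2]
E
python3 - <<'E'
from h import *
from plant import *
s=state();print(s["tool_pos"],wb(s["tool_pos"]),s["wrist_force"])
for n in("scene","top"):
    f=grab_frame(n);np.savez(f"pics/{n}9.npz",**f)
    f0=load(f"pics/{n}0.npz");print(n,lidrays(f0),lidrays(f))
    o=lambda g:blob(mask(g,(5,120,60),(18,255,255)),(150,60,290,200))[1]
    try: print("orange",o(f0),o(f))
    except Exception as e: print("no orange",e)
E
```

```text
[0.52642274 0.1258388  0.18222473] [-0.03958551 -0.08445678  0.18222473] [0.04499704 0.84339132 1.02783013]Traceback (most recent call last):
  File "<stdin>", line 6, in <module>
  File "h.py", line 53, in lidrays
    m=mask(f,(0,0,170),(179,40,255));return blob(m,(130,60,290,240))[:2]
                                            ~~~~^^^^^^^^^^^^^^^^^^^^
  File "h.py", line 19, in blob
    n,l,s,c=cv2.connectedComponentsWithStats(z);k=1+np.argmax(s[1:,4]);p=np.argwhere(l==k)[:,::-1].astype(float);return c[k],s[k],p
                                                    ~~~~~~~~~^^^^^^^^^
    return _wrapfunc(a, 'argmax', axis=axis, out=out, **kwds)
    return bound(*args, **kwds)
ValueError: attempt to get argmax of an empty sequence
```

Emit:
{"fn": "play_rows", "kwargs": {
  "steps": [
    [[0, 0, 0], [-0.02, 0, 0], 0],
    [[0, 0, 0], [-0.04, 0.03, 0], 0],
    [[0, 0, 0], [-0.06, 0.06, 0], 0],
    [[0, 0, 0], [-0.08, 0.1, 0], 0],
    [[0, 0, 0], [-0.1, 0.13, 0], 0.02],
    [[0, 0, 0], [-0.1, 0.16, 0], 0.04],
    [[0, 0, 0], [-0.1, 0.18, 0], 0.05],
    [[0, 0, 0], [-0.1, 0.18, 0], 0.05],
    [[0, 0, 0], [-0.1, 0.18, 0], 0.05],
    [[0, 0, 0], [-0.1, 0.18, 0], 0.05]
  ]
}}

```text
clock: 18.45
tool_pos: [0.3598, 0.0585, 0.2807]
orientation: [0.591, -0.392, -0.581, -0.399]
wrist_force: [0.4, 0.8, 1.0]
finger_gap: 0.0503
```

Emit:
{"fn": "play_rows", "kwargs": {
  "steps": [
    [[0, 0, 0], [0, 0, 0], 0.05],
    [[0, 0, 0], [0, 0, 0], 0.05],
    [[0, 0, 0], [0, 0, 0], 0.05],
    [[0, 0, 0], [0, 0, 0], 0.05],
    [[0, 0, 0], [0, 0, 0], 0.05],
    [[0, 0, 0], [0, 0, 0], 0.05],
    [[0, 0, 0], [0, 0, 0], 0.05],
    [[0, 0, 0], [0, 0, 0], 0.05],
    [[0, 0, 0], [0, 0, 0], 0.05],
    [[0, 0, 0], [0, 0, 0], 0.05]
  ]
}}

```text
clock: 19.28
tool_pos: [0.3598, 0.0585, 0.2807]
orientation: [0.592, -0.392, -0.581, -0.399]
wrist_force: [-0.3, -0.5, 0.1]
finger_gap: 0.0502
```

Run:
```python
from h import *
from plant import *
print(state()["tool_pos"],wb(state()["tool_pos"]))
h=np.array([.08,.115])
def lidpt(lid,sx,y,z=.03):
    p=lid-np.radians(25);P=h+sx*np.array([-np.cos(p),np.sin(p)])+z*np.array([np.sin(p),np.cos(p)]);return bw((P[0],y,P[1]))
for n in("scene","top"):
    f=grab_frame(n);np.savez(f"pics/{n}10.npz",**f)
    hsv=cv2.cvtColor(f["image"],cv2.COLOR_RGB2HSV)
    print(n,"orange px",int((mask(f,(5,120,60),(18,255,255))[60:200,150:290]>0).sum()))
    for l in(0,.3): print(l,[proj(f,lidpt(l,sx,y)).round(1).tolist() for sx,y in((.177,.113),(.177,-.113),(0,.113),(0,-.113))])
    # sharpest intensity profile along lid centre-offset line beyond front edge (y=-.07), at lid=0
    print([ (round(sx,3),int(hsv[int(round(v[1])),int(round(v[0])),2])) for sx in np.arange(.10,.24,.008) for v in[proj(f,lidpt(0,sx,-.07))]])
    # dark stud pixels near predicted
    c=proj(f,lidpt(0,.14,0,.059)).round().astype(int);print("stud pred",c);print(hsv[c[1]-11:c[1]+12,c[0]-13:c[0]+14,2])
```

```text
[0.359841   0.05848907 0.28071663] [-0.21926483 -0.08355894  0.28071663]
scene orange px 386
0 [[180.9, 184.2], [234.2, 205.3], [203.9, 144.7], [256.6, 163.3]]
0.3 [[178.3, 174.0], [232.8, 195.2], [205.1, 142.9], [257.7, 161.5]]
[(np.float64(0.1), 169), (np.float64(0.108), 169), (np.float64(0.116), 169), (np.float64(0.124), 169), (np.float64(0.132), 168), (np.float64(0.14), 170), (np.float64(0.148), 170), (np.float64(0.156), 170), (np.float64(0.164), 169), (np.float64(0.172), 167), (np.float64(0.18), 124), (np.float64(0.188), 100), (np.float64(0.196), 103), (np.float64(0.204), 105), (np.float64(0.212), 120), (np.float64(0.22), 122), (np.float64(0.228), 130), (np.float64(0.236), 132)]
stud pred [209 182]
[[171 171 170 170 170 170 169 168 166 162 152 141 130 111  89  83  93 107
  116 116 120 121 121 122 121 120 119]
 [172 171 170 171 170 170 169 170 170 171 168 165 162 151 130 111 102  92
   87  95 106 113 114 117 121 120 119]
 [171 172 171 170 172 170 170 171 170 171 171 172 172 168 164 158 148 129
  106  91  88  87  92 105 113 115 118]
 [173 172 171 171 172 172 172 172 172 172 172 17
[... 4750 characters left out ...]
 108  21 147 131 133]
 [193 172 179 177 180 192 152 115 156 204 194 188 175 172 180 205  87 131
  139 134 135 142 108  40 151 139 137]
 [197 173 181 183 181 181 189 187 189 183 178 181 183 182 176 203 158 202
  103 150 145 153  75  44 154 146 145]
 [172 179 179 181 175 176 182 179 180 177 183 183 182 207 201 198 164  60
  104 159 151 151  75  90 154 145 148]
 [175 178 179 180 176 177 180 181 180 198 206 208 195 207 160 126 128 132
  112 160 151 165  40 129 156 149 153]
 [176 179 180 180 180 178 202 200 201 203 198 207 127 126 124 129 132 117
  111 156 159 167  38 127 162 155 169]
 [179 181 184 178 201 200 202 199 196 204 125 129 128 134 134 137 140 123
  131 163 159 173   8 138 164 157 171]]
```

The lid edge sits at the shut position in both views, and the dark bar is at the predicted spot. I measure the stud bar's centre and angle.

Run:
```python
from h import *
a=np.radians(25)
Rb=Rn.from_euler("z",BYAW).as_matrix()
ax=Rb@[-np.sin(a),0,np.cos(a)]      # stud axis outwards
lx=Rb@[np.cos(a),0,np.sin(a)]; ly=Rb@[0,1,0]
O=bw((.08,0,.115))
pred=O-lx*.14+ax*.059
C=[];fs=[]
for n,roi,th in(("scene",(196,171,222,190),90),("top",(190,212,209,224),60)):
    f=load(f"pics/{n}10.npz");v=f["image"].max(2);m=(v<th).astype(np.uint8)
    c,st,p=blob(m,roi);print(n,c,st,"pred px",proj(f,pred).round(1))
    # intersect pixels with plane of bar's top (z=.070)
    Q=[]
    for u in p:
        o,d=ray(f,u);P=o+d*((pred+ax*.008-o)@ax)/(d@ax);Q.append([(P-pred)@lx,(P-pred)@ly])
    Q=np.array(Q);U,S,V=np.linalg.svd(Q-Q.mean(0));V=V[0]*np.sign(V[0][1])
    r=cv2.minAreaRect(Q.astype(np.float32))
    print("centre lx,ly",Q.mean(0).round(4),"dir",V.round(3),"turn deg (cw)",np.degrees(np.arctan2(V[0],V[1])).round(1),r)
    C.append(c);fs.append(f)
print("tri",tri(fs[::-1],C[::-1]),"pred",pred)
# base rotation check
```

```text
scene [209.79661017 183.37288136] [203 179  14   9  59] pred px [209.5 182.3]
centre lx,ly [-0.0059 -0.0074] dir [0.176 0.984] turn deg (cw) 10.1 ((-0.007295969408005476, -0.00419360026717186), (0.05844435468316078, 0.019462421536445618), 84.76665496826172)
top [199.58461538 217.72307692] [193 214  16   9  65] pred px [200.4 217.5]
centre lx,ly [0.0029 0.0023] dir [-0.036  0.999] turn deg (cw) -2.1 ((0.00439799576997757, -0.0003551878035068512), (0.057483162730932236, 0.020563168451189995), 86.69062805175781)
tri [0.4659635  0.19500768 0.10090586] pred [0.46455369 0.19174838 0.1093056 ]
```

```bash
cat >> h.py <<'E'
_a=np.radians(25);_Rb=Rn.from_euler("z",BYAW).as_matrix()
AX=_Rb@[-np.sin(_a),0,np.cos(_a)];LX=_Rb@[np.cos(_a),0,np.sin(_a)];LY=_Rb@[0,1.,0]
STUD=bw((.08,0,.115))-LX*.14+AX*.059
def studR(turn): return tool_R(-AX,-(np.cos(turn)*LX-np.sin(turn)*LY))
E
python3 - <<'E'
from h import *
from plant import *
s=state();print(delta(STUD+AX*.034,studR(.09)),STUD+AX*.034)
E
```

```text
([-1.46, 0.305, -0.346], [0.1421, -0.1304, 0.0851]) [0.45125933 0.18629597 0.14012007]
```

Emit:
{"fn": "play_rows", "kwargs": {
  "steps": [
    [[-0.117, 0.024, -0.028], [0, -0.01, 0.008], 0.05],
    [[-0.234, 0.049, -0.055], [0, -0.02, 0.016], 0.05],
    [[-0.35, 0.073, -0.083], [0, -0.03, 0.024], 0.05],
    [[-0.467, 0.098, -0.111], [0, -0.04, 0.032], 0.05],
    [[-0.584, 0.122, -0.138], [0, -0.05, 0.04], 0.05],
    [[-0.7, 0.146, -0.166], [0, -0.06, 0.048], 0.05],
    [[-0.818, 0.171, -0.194], [0, -0.07, 0.055], 0.05],
    [[-0.934, 0.195, -0.221], [0, -0.08, 0.062], 0.05],
    [[-1.05, 0.22, -0.249], [0, -0.085, 0.068], 0.05],
    [[-1.168, 0.244, -0.277], [0, -0.09, 0.075], 0.05]
  ]
}}

```text
clock: 20.22
tool_pos: [0.4151, 0.1624, 0.2816]
orientation: [0.82, 0.032, -0.57, -0.03]
wrist_force: [-0.5, -0.1, -0.0]
finger_gap: 0.0498
```

Run:
```python
from h import *
print(delta(STUD+AX*.1,studR(.09)))
```

```text
([-0.286, 0.059, -0.068], [0.081, -0.0061, 0.019])
```

Emit:
{"fn": "play_rows", "kwargs": {
  "steps": [
    [[-0.1, 0.02, -0.023], [0.02, -0.002, 0.005], 0.06],
    [[-0.2, 0.04, -0.046], [0.04, -0.004, 0.01], 0.06],
    [[-0.286, 0.059, -0.068], [0.06, -0.006, 0.015], 0.06],
    [[-0.286, 0.059, -0.068], [0.081, -0.006, 0.019], 0.06],
    [[-0.286, 0.059, -0.068], [0.081, -0.006, 0.019], 0.06],
    [[-0.286, 0.059, -0.068], [0.081, -0.006, 0.019], 0.06]
  ]
}}

```text
clock: 20.72
tool_pos: [0.425, 0.1755, 0.1997]
orientation: [0.831, 0.139, -0.535, 0.066]
wrist_force: [-0.3, -1.3, 1.0]
finger_gap: 0.06
```

Run:
```python
from h import *
from plant import *
s=state();p=s["tool_pos"];R=Rn.from_quat(s["orientation"]).as_matrix()
print(s["finger_gap"],s["joint_pos"].round(2),"jawtilt")
print("now",delta(STUD+AX*.1,studR(.09)),"to grip",delta(STUD-AX*.036,studR(.09)))
f=grab_frame("scene");np.savez("pics/scene11.npz",**f)
for off in(0,.025,.035):
    for g in(-.03,.03): print("tip px toolframe off",off,g,proj(f,p-R[:,0]*off+R[:,2]*g).round(1),"  worldz",proj(f,p+[0,0,off]+R[:,2]*g).round(1))
v=f["image"].max(2);print("cols 190..225 rows 140..192")
for r in range(140,192): print(r,"".join("#" if x<70 else "+" if x<110 else "-" if x<150 else "." for x in v[r,185:230]))
```

```text
0.05997297075768811 [ 0.13 -0.2  -0.55  0.81  0.11 -1.72] jawtilt
now ([-0.001, 0.002, 0.0], [-0.0, -0.0, -0.0006]) to grip ([-0.001, 0.002, 0.0], [0.136, -0.0, -0.0008])
tip px toolframe off 0 -0.03 [205.7 162.1]   worldz [205.7 162.1]
tip px toolframe off 0 0.03 [195.8 176.5]   worldz [195.8 176.5]
tip px toolframe off 0.025 -0.03 [203.5 158.5]   worldz [205.2 156.2]
tip px toolframe off 0.025 0.03 [193.4 173. ]   worldz [195.2 170.7]
tip px toolframe off 0.035 -0.03 [202.6 157. ]   worldz [205.  153.8]
tip px toolframe off 0.035 0.03 [192.5 171.6]   worldz [194.9 168.3]
cols 190..225 rows 140..192
140 ++#########++######++--------+++++++++-------
141 ++#########++#######+--------+++++++++-------
142 ++#########+++######+-------++++##++++-------
143 ###########+++######+-----+++++++##+++-------
144 ############+#######++---++++++++###+++------
145 ###################++++++++++++++++##+++-----
146 ##################++++++++++++++++++++++-----
147 ##################+-----++++++++++++++++++---
148 ##################+--------++++++++++++++++--
149 ##################+------------+++++++
[... 1407 characters left out ...]

178 .................------.................---++
179 .................-+++++--..................--
180 .................-+###+++--..................
181 .................-+######++---...............
182 ..................-++#####+++---.............
183 ...................--++###+++++--............
184 .....................--+###+++++--...........
185 ......................-+#######++-...........
186 ......................-++#######+-...........
187 --....................--++++++++-............
188 +----.................---+++----.............
189 +++----...............---------..............
190 ++++++----.............------................
191 ++++++++----.............---.................
```

The tilted fingers agree with a tip about 26 mm short of the reported TCP along the tool axis, so my approach offset (36 mm below the bar centre) holds. I advance.

Emit:
{"fn": "play_rows", "kwargs": {
  "steps": [
    [[0, 0, 0], [0.02, 0, 0], 0.05],
    [[0, 0, 0], [0.045, 0, 0], 0.045],
    [[0, 0, 0], [0.07, 0, 0], 0.045],
    [[0, 0, 0], [0.09, 0, 0], 0.045],
    [[0, 0, 0], [0.105, 0, 0], 0.045],
    [[0, 0, 0], [0.118, 0, 0], 0.045],
    [[0, 0, 0], [0.128, 0, -0.001], 0.045],
    [[0, 0, 0], [0.134, 0, -0.001], 0.045],
    [[0, 0, 0], [0.136, 0, -0.001], 0.045],
    [[0, 0, 0], [0.136, 0, -0.001], 0.045]
  ]
}}

```text
clock: 21.6
tool_pos: [0.4803, 0.1979, 0.0786]
orientation: [0.831, 0.139, -0.534, 0.066]
wrist_force: [-0.0, 0.3, -0.8]
finger_gap: 0.0449
```

Emit:
{"fn": "play_rows", "kwargs": {
  "steps": [
    [[0, 0, 0], [0, 0, 0], 0.035],
    [[0, 0, 0], [0, 0, 0], 0.03],
    [[0, 0, 0], [0, 0, 0], 0.025],
    [[0, 0, 0], [0, 0, 0], 0.02]
  ]
}}

```text
clock: 21.93
tool_pos: [0.4803, 0.1979, 0.0791]
orientation: [0.832, 0.139, -0.533, 0.066]
wrist_force: [-1.5, 0.6, 0.8]
finger_gap: 0.0202
```

Emit:
{"fn": "play_rows", "kwargs": {
  "steps": [
    [[0, 0, 0], [0, 0, 0], 0.017],
    [[0, 0, 0], [0, 0, 0], 0.013],
    [[0, 0, 0], [0, 0, 0], 0.008],
    [[0, 0, 0], [0, 0, 0], 0.004],
    [[0, 0, 0], [0, 0, 0], 0.004]
  ]
}}

```text
clock: 22.35
tool_pos: [0.4776, 0.1973, 0.0773]
orientation: [0.83, 0.139, -0.536, 0.067]
wrist_force: [-8.8, -3.6, -0.5]
finger_gap: 0.0096
```

Run:
```python
from h import *
from plant import *
s=state();R=Rn.from_quat(s["orientation"]).as_matrix()
print(s["finger_gap"],"force tool",(R.T@s["wrist_force"]).round(2),"torque tool",(R.T@s["wrist_torque"]).round(3))
print("pos rel stud (lx,ly,ax)",[round(float((s["tool_pos"]-STUD)@v),4) for v in(LX,LY,AX)])
```

```text
0.009553588991576776 force tool [-3.56  0.8   8.84] torque tool [-0.022 -2.189  0.032]
pos rel stud (lx,ly,ax) [-0.0007, 0.0001, -0.035]
```

The bar is gripped: the gap reads 9.6 mm for 12 mm, with the same -2 mm reading offset as on the handle. I relieve the side load and push in.

Emit:
{"fn": "play_rows", "kwargs": {
  "steps": [
    [[0, 0, 0], [0, 0, 0.002], 0.003],
    [[0, 0, 0], [0.002, 0, 0.002], 0.003],
    [[0, 0, 0], [0.004, 0, 0.002], 0.003],
    [[0, 0, 0], [0.006, 0, 0.002], 0.003],
    [[0, 0, 0], [0.007, 0, 0.002], 0.003],
    [[0, 0, 0], [0.007, 0, 0.002], 0.003],
    [[0, 0, 0], [0.007, 0, 0.002], 0.003]
  ]
}}

```text
clock: 22.93
tool_pos: [0.4798, 0.1982, 0.0713]
orientation: [0.831, 0.139, -0.535, 0.066]
wrist_force: [-1.4, -0.6, 8.1]
finger_gap: 0.0093
```

Run:
```python
from h import *
from plant import *
s=state();R=Rn.from_quat(s["orientation"]).as_matrix()
print(s["finger_gap"],"force tool",(R.T@s["wrist_force"]).round(2),"torque tool",(R.T@s["wrist_torque"]).round(3))
print("pos rel stud (lx,ly,ax)",[round(float((s["tool_pos"]-STUD)@v),4) for v in(LX,LY,AX)])
for t in (.09,1.571,1.65):print(delta(s["tool_pos"],studR(t)))
```

```text
0.009325123761452515 force tool [-7.95 -0.19 -2.07] torque tool [-0.027  0.119 -0.094]
pos rel stud (lx,ly,ax) [-0.0011, 0.0002, -0.0415]
([-0.0, 0.001, -0.0], [0.0, 0.0, 0.0])
([1.481, 0.001, -0.001], [0.0, 0.0, 0.0])
([1.56, 0.001, -0.001], [0.0, 0.0, 0.0])
```

The axial force is 8 N, which means about 7 mm in. I turn clockwise while holding it.

Emit:
{"fn": "play_rows", "kwargs": {
  "steps": [
    [[0.06, 0, 0], [0, 0, 0], 0.003],
    [[0.14, 0, 0], [0, 0, 0], 0.003],
    [[0.22, 0, 0], [0, 0, 0], 0.003],
    [[0.3, 0, 0], [0, 0, 0], 0.003],
    [[0.38, 0, 0], [0, 0, 0], 0.003],
    [[0.46, 0, 0], [0, 0, 0], 0.003],
    [[0.54, 0, 0], [0, 0, 0], 0.003],
    [[0.6, 0, 0], [0, 0, 0], 0.003]
  ]
}}

```text
clock: 23.6
tool_pos: [0.4806, 0.1981, 0.0721]
orientation: [0.814, -0.026, -0.551, -0.184]
wrist_force: [-2.5, -1.2, 7.0]
finger_gap: 0.0101
```

```bash
cat > st.py <<'E'
from h import *
from plant import *
s=state();R=Rn.from_quat(s["orientation"]).as_matrix()
print(s["clock"],s["finger_gap"],"force tool",(R.T@s["wrist_force"]).round(2),"torque tool",(R.T@s["wrist_torque"]).round(3))
print("pos rel stud (lx,ly,ax)",[round(float((s["tool_pos"]-STUD)@v),4) for v in(LX,LY,AX)])
p=STUD-.0011*LX+.0002*LY-.0415*AX
print(delta(p,studR(1.571)),delta(p,studR(1.62)))
E
python3 st.py
```

```text
23.6 0.010068102286989962 force tool [-7.54 -0.12 -0.47] torque tool [-0.057  0.065  0.338]
pos rel stud (lx,ly,ax) [-0.0001, -0.0002, -0.041]
([0.876, -0.001, 0.0], [0.0005, 0.0003, 0.001]) ([0.925, -0.001, 0.0], [0.0005, 0.0003, 0.001])
```

Smooth so far, with axial force 7.5 N and very little torque. I continue to the stop.

Emit:
{"fn": "play_rows", "kwargs": {
  "steps": [
    [[0.08, 0, 0], [0.0005, 0, 0], 0.003],
    [[0.17, 0, 0], [0.0005, 0, 0], 0.003],
    [[0.26, 0, 0], [0.0005, 0, 0], 0.003],
    [[0.35, 0, 0], [0.0005, 0, 0], 0.003],
    [[0.44, 0, 0], [0.0005, 0, 0], 0.003],
    [[0.53, 0, 0], [0.0005, 0, 0], 0.003],
    [[0.62, 0, 0], [0.0005, 0, 0], 0.003],
    [[0.7, 0, 0], [0.0005, 0, 0], 0.003],
    [[0.78, 0, 0], [0.0005, 0, 0], 0.003],
    [[0.82, 0, 0], [0.0005, 0, 0], 0.003]
  ]
}}

```text
clock: 24.43
tool_pos: [0.4816, 0.1972, 0.0722]
orientation: [0.673, -0.245, -0.493, -0.494]
wrist_force: [-0.5, -5.3, 6.1]
finger_gap: 0.0101
```

```bash
python3 st.py
```

```text
24.4333 0.010104716107783348 force tool [-6.56 -0.16 -4.75] torque tool [-1.000e-03  1.108e+00  6.190e-01]
pos rel stud (lx,ly,ax) [0.0005, -0.0014, -0.0411]
([0.052, -0.004, 0.002], [0.0003, 0.0015, 0.0017]) ([0.101, -0.003, 0.002], [0.0003, 0.0015, 0.0017])
```

Emit:
{"fn": "play_rows", "kwargs": {
  "steps": [
    [[0.03, 0, 0], [0.0005, 0, -0.001], 0.003],
    [[0.06, 0, 0], [0.0005, 0, -0.001], 0.003],
    [[0.09, 0, 0], [0.0005, 0, -0.001], 0.003],
    [[0.1, 0, 0], [0.0005, 0, -0.001], 0.003],
    [[0.1, 0, 0], [0.0005, 0, -0.001], 0.003]
  ]
}}

```text
clock: 24.85
tool_pos: [0.4819, 0.1968, 0.072]
orientation: [0.647, -0.269, -0.48, -0.528]
wrist_force: [-5.5, 0.5, 6.5]
finger_gap: 0.0099
```

```bash
python3 st.py
```

```text
24.85 0.00994441044514564 force tool [-7.93  1.77  2.45] torque tool [-0.608 -0.462  0.74 ]
pos rel stud (lx,ly,ax) [0.0005, -0.0019, -0.0414]
([-0.048, -0.003, 0.002], [0.0001, 0.0017, 0.002]) ([0.001, -0.002, 0.002], [0.0001, 0.0017, 0.002])
```

The turning torque jumps at 1.62 rad of tool turn, so the stud is at its stop. I ease the turn back slightly, ease off the push, open and retreat along the axis.

Emit:
{"fn": "play_rows", "kwargs": {
  "steps": [
    [[-0.04, 0, 0], [0, 0, 0], 0.003],
    [[-0.045, 0, 0], [-0.002, 0, 0], 0.003],
    [[-0.045, 0, 0], [-0.004, 0, 0], 0.003],
    [[-0.045, 0, 0], [-0.004, 0, 0], 0.015],
    [[-0.045, 0, 0], [-0.004, 0, 0], 0.025],
    [[-0.045, 0, 0], [-0.004, 0, 0], 0.035],
    [[-0.045, 0, 0], [-0.004, 0, 0], 0.045],
    [[-0.045, 0, 0], [-0.01, 0, 0], 0.045],
    [[-0.045, 0, 0], [-0.025, 0, 0], 0.045],
    [[-0.045, 0, 0], [-0.045, 0, 0], 0.045]
  ]
}}

```text
clock: 25.68
tool_pos: [0.4633, 0.1895, 0.1121]
orientation: [0.658, -0.259, -0.487, -0.512]
wrist_force: [-0.2, 0.1, 0.4]
finger_gap: 0.0448
```

Emit:
{"fn": "play_rows", "kwargs": {
  "steps": [
    [[0, 0, 0], [-0.03, 0, 0], 0.045],
    [[0, 0, 0], [-0.06, 0, 0], 0.045],
    [[0, 0, 0], [-0.09, 0, 0], 0.045],
    [[0, 0, 0], [-0.12, 0, -0.03], 0.045],
    [[0, 0, 0], [-0.14, 0, -0.06], 0.045],
    [[0, 0, 0], [-0.15, 0, -0.09], 0.045],
    [[0, 0, 0], [-0.15, 0, -0.12], 0.045],
    [[0, 0, 0], [-0.15, 0, -0.15], 0.045],
    [[0, 0, 0], [-0.15, 0, -0.16], 0.045],
    [[0, 0, 0], [-0.15, 0, -0.16], 0.045]
  ]
}}

```text
clock: 26.52
tool_pos: [0.4654, 0.0153, 0.2481]
orientation: [0.657, -0.26, -0.486, -0.513]
wrist_force: [-0.2, 0.5, -1.0]
finger_gap: 0.0449
```

Run:
```python
from h import *
from plant import *
s=state();print(s["clock"],s["wrist_force"].round(2))
for n,th,b in(("scene",100,(190,168,226,196)),("top",60,(180,203,216,232))):
    f=grab_frame(n);np.savez(f"pics/{n}12.npz",**f);v=f["image"].max(2)
    P=STUD-AX*.003
    print(n,"centre",proj(f,P).round(1),"turn90 ends",proj(f,P+LX*.03).round(1),proj(f,P-LX*.03).round(1))
    x0,y0,x1,y1=b
    for r in range(y0,y1): print(r,"".join("#" if x<70 else "+" if x<110 else "-" if x<150 else "." for x in v[r,x0:x1]))
    g=load(f"pics/{n}0.npz")
    for nm,lo,hi,roi in(("cutters red",(0,100,50),(8,255,200),(300,180,400,360)),):
        try: print(nm,blob(mask(g,lo,hi),roi)[0].round(1),blob(mask(f,lo,hi),roi)[0].round(1))
        except Exception as e: print(nm,"none")
```

```text
26.5167 [-0.16  0.48 -1.05]
scene centre [209.7 182.6] turn90 ends [213.7 175.6] [205.7 189.8]
168 -...........-+++------------------++
169 ............--+++++---------------++
170 ..............--++++++-------------+
171 ................---+++++------------
172 ...................---+++++---------
173 ......................--++++++------
174 .......................----++++++---
175 .....................-----.--++++++-
176 .....................-+++-....--++++
177 ....................-+##+--......--+
178 ....................-+###+-........-
179 ...................-+###+--.........
180 ..................-++###+-..........
181 ..................-+####--..........
182 .................-+####+-...........
183 ................--+####+--..........
184 ................-+######+-..........
185 ...............--+#####++--.........
186 ...............-++#####++--.........
187 ..............--++###+++---.........
188 ..............-++###+++----.........
189 ---...........-++##++-----..........
190 ++---..........-+#+------...........
191 +++-----.......--+----..............
192 ++++++-----......
[... 776 characters left out ...]
....
216 ...............+++######............
217 ...............-++######............
218 ................++######............
219 .................+######............
220 .................-++####...........-
221 ..................--+#+#+........---
222 .....................#-##......-----
223 .....................-#-#+..--------
224 ......................#-##----------
225 ......................+#-#-------...
226 ......................+#+------...-.
227 ...................---------....--.-
228 .................---------...-.---..
229 ...............---------......-.....
230 .............---------.....-....-.-.
231 ...........---------................
cutters red [381.3 217.8] [381.2 217.4]
```

The bar now lies fore-and-aft in both views, and its ends match the quarter-turn prediction within about 1.5 px. The lid edge is in the shut position and the arm is clear. I hand in the job.

```bash
python3 -c "
from plant import *
print(sign_off())"
```

```text
the job is handed in; nothing more can be done
None
```

The tray is in the curing box with all four cases, the lid is shut and the stud is turned home. I handed the job in at about 26.6 s; no verdict is reported.

**What happened**
- The first grasp closed on air above the bar, and a second try seemed to catch only its top. The fingertips turned out to sit about 25 mm short of the reported TCP. I measured that in the images and gripped lower.
- I carried the tray level and set it down until the load came off the wrist. After letting go, the image put it at (-2, +1) mm from the box centre.
- I pulled the lid forward from behind with closed fingers, off to one side of the stud, and it sank shut by itself.
- I pushed the stud in at about 8 N, roughly 7 mm. I turned it clockwise until the torque rose at a stop, at about 1.62 rad of tool turn.

**Last checks**
- **Lid:** just before locking, its front edge was where the shut position predicts, in both views. After locking I did not repeat the full measurement, but the edge showed no change.
- **Stud:** the bar lies fore-and-aft, within about 1.5 px of the quarter-turn prediction.
- **Arm:** it is clear of everything, with no contact force.
- **Side cutters:** unmoved, within 0.5 px.

**Not checked or unclear**
- How far the stud stays in after release (about 3 mm expected) cannot be resolved in the images. I infer it from turning the stud while it was fully pushed in.
- The cases were last seen before the tray went down into the box, and the lid now hides them.
- I did not re-measure the cup or the tape roll; the arm did not go near them.
- The stud's starting angle read 10° in one view and -2° in the other. That did not matter, because the jaws aligned it.

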